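Clear the left padlock rail onto the right rail under the shed shelf

TASK

The left rail under the shelf has to come down, so move the black padlock and the grey latch plate that hang on it over to the right rail, beside the brass padlock. Each has to come off over the red button head at its rail's free end and go on over the other rail's head: the padlock is locked shut, and the plate has to be raised until the round wide end of its keyhole lines up with the head. Leave both hanging freely on the right rail between its head and its drop leg, the plate down on the narrow end of its slot; drop neither, and leave the brass padlock, the oil bottle and the box and hinge on the shelf where they are.

Things in the scene. Friction and masses are not known exactly. Their poses are not given: they have to be found in the camera images.
- shelf: Narrow aluminium channel, 75 mm deep (own x, away from the robot), 600 mm long (y), 3 mm thick, lips 13 mm high; hung by straps at its ends, rear side, from a beam 300 mm above. Origin: centre of its underside, about 320 mm above the bench. The rod axes are 95 mm below it, under its front half, so a tool pointing straight down has no room: come from the robot's side, leaning back 35 to 45 degrees.
- rail_left: Fixed level steel rod, 8 mm thick, under the shelf. Origin: on its axis, under its only drop leg (8 mm rod, straight up to the shelf; flange 24 x 50 mm). It runs 205 mm along its own -y to a free end with a red button head (point rail_left_end). z up, x away from the robot. Carries the black padlock and the plate, in either order, at least 50 mm apart (centres).
- rail_left_end (a point): Middle of the red button head at the free end of the left rail: a disc 22 mm across, 6 mm thick; axes as the rail.
- rail_right: Fixed level steel rod, 8 mm thick, under the shelf. Origin: on its axis, under its only drop leg (8 mm rod, straight up to the shelf; flange 24 x 50 mm). It runs 205 mm along its own +y to a free end with a red button head (point rail_right_end). z up, x away from the robot. Carries the brass padlock near its leg. Same height as the left rail, but own heading and distance; gap between heads 60 to 115 mm.
- rail_right_end (a point): Middle of the red button head at the free end of the right rail: a disc 22 mm across, 6 mm thick; axes as the rail.
- padlock_mid (a point): Centre of the black padlock's  60 mm wide (own x), 24 mm thick (own y, along the rail), 46 mm high (own z, up); steel shackle above it, shut. 0.2 to 0.4 kg. It hangs turned by up to 0.2 rad about the vertical.
- padlock_bow (a point): Inside top of the padlock's shackle, which rests on top of the rod; 61 mm above padlock_mid, same axes. Shackle: 8 mm bar, opening 32 mm wide (round top) and 38 mm from here down to the body's top face. To pass a rail head it must be raised 7 to 23 mm above its hanging height: best 15 mm.
- plate_mid (a point): Centre of the grey plastic latch plate: 60 mm wide (own x), 10 mm thick (own y, along the rail), 110 mm high (own z, up); 0.05 to 0.1 kg. It is solid from 9 mm below this point down to its lower edge, 55 mm below it. It hangs turned by up to 0.1 rad.
- plate_slot (a point): Top edge of the narrow end of the plate's keyhole, which rests on top of the rod; 41 mm above plate_mid, same axes. Slot 11 mm wide, opening below into a round hole 32 mm across, its centre 34 mm below this point. Hanging, the rod's axis is 4 mm below this point; raised 30 mm, the hole is centred on rod and head (5 mm to spare all round).
- brass_lock_mid (a point): Centre of the solid part of the small brass padlock, 40 mm wide, 18 mm thick (own y), 34 mm high, shackle top inside 45 mm above. It hangs on the right rail 30 to 48 mm from the drop leg. To be left there (a nudge of under 30 mm is all right).
- oil_bottle: Yellow oil bottle, 48 mm across, 125 mm high, standing on the bench between the robot and the rails; origin at the centre of its underside. Not to be moved.
- wooden_box: Small wooden box with a hook catch, 60 x 100 mm (own y) and 50 mm high, standing on the shelf; origin at the centre of its underside. Not to be moved.
- hinge: Silver hinge lying open on the shelf, 53 x 55 mm and up to 7 mm thick; origin at the centre of its underside. Not to be moved.
Mind the look-alikes: they are no part of the job. What is meant by the part that bears padlock_mid is not green or pink, and is the larger of those in its own colour.

How it is judged (in metres and radians):
On the way:
1. one of the two (padlock or latch plate) hangs on the right rail (((y of padlock_bow in the frame of rail_right between 0.01 and 0.2 m and x of padlock_bow in the frame of rail_right between -0.012 and 0.012 m and z of padlock_bow in the frame of rail_right between -0.001 and 0.01 m and angle between padlock_mid's own z axis and vertical below 0.25 rad) or (y of plate_slot in the frame of rail_right between 0.01 and 0.2 m and x of plate_slot in the frame of rail_right between -0.006 and 0.006 m and z of plate_slot in the frame of rail_right between -0.001 and 0.009 m and angle between plate_mid's own z axis and vertical below 0.25 rad))), for 0.3 s.
At the end, for the whole second after the job is handed in: Padlock and plate hang freely, upright within 0.25 rad, on the right rail between head and drop leg (10 to 200 mm from the leg): shackle top resting on the rod (0 to 10 mm above its axis, within 12 mm sideways), plate on its slot's narrow end (0 to 9 mm above the axis, within 6 mm sideways) (y of padlock_bow in the frame of rail_right between 0.01 and 0.2 m and x of padlock_bow in the frame of rail_right between -0.012 and 0.012 m and z of padlock_bow in the frame of rail_right between -0.001 and 0.01 m and angle between each of padlock_mid, plate_mid's own z axis and vertical below 0.25 rad and y of plate_slot in the frame of rail_right between 0.01 and 0.2 m and x of plate_slot in the frame of rail_right between -0.006 and 0.006 m and z of plate_slot in the frame of rail_right between -0.001 and 0.009 m); the robot touches nothing.
It fails at once if the padlock or the plate is dropped (its centre below 90 mm over the bench) (height (world z) of any of padlock_mid, plate_mid below 0.09 m).
It fails at once if the brass padlock is shifted by more than 30 mm (distance of brass_lock_mid from where it was at the start of the episode above 0.03 m).
It fails at once if the oil bottle, the wooden box or the hinge is shifted by more than 20 mm (distance of any of oil_bottle, wooden_box, hinge from where it was at the start of the episode above 0.02 m).
It also fails if it takes over 61 s, if anything falls off the work surface, if the arm or the gripper's body presses on something with over 40 N, if the wrist force passes 120 N, or if a joint passes its speed limit or range.

ROBOT

A 6-joint arm with a two-finger parallel gripper is mounted at the origin on the work surface. World frame = base frame: x ahead of the robot, y to its left, z up, the work surface at z = 0. Lengths are in m, angles in degrees, forces in N, time in s.
With the tool pointing down it reaches from about 0.25 to 0.725 m from the base axis. Payload 9.7 kg.
Tool frame: the origin (TCP) lies on the front face of the gripper's body, between the roots of the fingers; the fingertips stand 73 mm ahead of it and the grasp point (between the pads) lies 54 mm ahead of it; z points along the fingers, y is the direction in which the jaws open and shut (so a half turn about z gives the same grasp; the last joint's range is limited). The gripper opens to 85 mm and grips with 20 to 120 N. Pads are 22 mm wide; open, the fingers measure 114 mm over their backs; the gripper's body (76 mm by 85 mm) begins 54 mm behind the grasp point. The pads swing forward as they close: fully open they stand 13 mm farther back than shut.
Start: joints at [72.479, 4.979, 10.078, 95.1, 0, 90], TCP at [0.166, 0.524, 0.304] pointing down, gripper open.
Joint ranges: [-179.16, 179.16], [-48.56, 103.87], [-65.8, 70.77], [-126.05, 130.52], [-82.76, 87.17], [-180, 180]. Speed limits (degrees/s): [127.2, 127.2, 147.25, 180, 180, 180].

INTERFACE

Orientations are given as [roll, pitch, yaw] about the fixed x, y, z axes, in that order (R = Rz(yaw) Ry(pitch) Rx(roll)).
In Python, from workcell import bot, imaging gives the robot as it stands.
- The arm moves only by the tool servo_tool, never from a script. Its argument "moves" is a list that holds one entry, the list of rows, each a list of 7 numbers: the turn, a rotation vector about the tool's x, y, z in rad, then the shift along the tool's x, y, z in cm, then the finger opening in cm, from 0 to 8.54. A call has 1 to 12 rows; each row shifts and turns the pose as measured when the row begins, along the tool's axes as they then stand; what a row does not reach is not made up. A row lasts 1/12 s, in which the tool goes at most 41.7 mm and 7.16 degrees, less where a joint would pass 70% of its speed; a pose out of reach is approached as far as the arm can. A call is refused whole if a number of a shift passes 4.17 or a number of a turn 0.125, either way. A call with a gripper value outside its range is refused whole. The fingers move at their own pace and stop on an object; "force" is the grip in N (left out, the last holds). Time passes only in rows, so rows that do not move let the fingers close. It gives the time, the measured TCP pose, the force and the opening at its end, in the units of the state.
- bot.get_obs(): the state, without advancing time (a new reading comes with each control period).
- imaging.camera(name): name is "scene" or "top"; returns the picture (480x640x3 uint8, blue, green, red); there is no depth.
- imaging.calibration(name): a dict with "fx", "fy", "cx", "cy" (pixels), "camera_from_world" (4x4, takes a point from world to camera coordinates). Camera axes: x right, y down, z forward; pixel columns grow to the right and rows downward; lengths in m; the calibration is good to about 2 mm. A picture is of the moment at which its call begins. calibration takes no time and is no camera call.
- bot.job_done(): hands the job in, once; it reports no verdict.
The state is a dict: "time": time; "q": joint angles; "qd": joint speeds; "joint_efforts": joint torques, N m; "ee_pos": TCP position; "tcp_rot": TCP orientation; "wrist_force": force on the tool from outside, world axes, zero at the start; "torque": the same for the moment, N m; "opening": finger opening in m.
Only numpy, scipy, OpenCV 4.12 (cv2) and the standard library are available. Lean on these libraries where they do the work, as an engineer would, in place of code of your own. Each camera call takes 0.05 s, during which the arm holds its last target.

## Working session

There is one attempt and no reset: what is moved stays moved. The work goes in short steps, Python scripts to look and compute and a tool call to move; the robot and the scene stay as the last step left them, time stands still between calls to the robot, and variables do not carry over. Pictures are saved under pics/ and viewed, and the job is handed in when it is done.

Besides the shell and the picture viewer there is one more tool, called after "Emit:" in YAML: its name, and indented under it one key for each argument. servo_tool: Moves the arm, as the interface text tells. Its arguments: {"type":"object","properties":{"moves":{"type":"array","items":{"type":"array","items":{"type":"array","items":{"type":"number"}}}},"force":{"type":"number"}},"required":["moves"]}

```bash
ls; mkdir -p pics
python3 - <<'E'
from workcell import bot, imaging
import cv2
print(bot.get_obs())
for n in ("scene","top"):
    cv2.imwrite(f"pics/{n}0.png",imaging.camera(n)); c=imaging.calibration(n); print(n,c)
E
```

```text
pics
{'time': 0.0, 'q': array([ 7.24800751e+01,  5.01068904e+00,  1.00349192e+01,  9.50985553e+01,
       -7.80926441e-04,  9.00001095e+01]), 'qd': array([-0.14899548, -0.01829291, -0.11381304,  0.07341798, -0.07775402,
        0.041452  ]), 'joint_efforts': array([-2.25040960e-03, -5.20388961e+01,  4.64801967e+01,  1.63585012e-02,
       -8.13389624e-05,  1.46533718e-06]), 'ee_pos': array([0.1655356 , 0.52436632, 0.30319111]), 'tcp_rot': array([-1.79925675e+02,  7.81067781e-04,  1.62479967e+02]), 'wrist_force': array([-0.70124552,  0.47093739,  1.33488071]), 'torque': array([-0.0023807 , -0.0031841 ,  0.00179507]), 'opening': 0.08522820059274308}
scene {'fx': 536.1534460824153, 'fy': 536.1534460824153, 'cx': 318.94867588731563, 'cy': 226.11291780320096, 'camera_from_world': array([[-0.20658441,  0.97828424, -0.01681761,  0.10418802],
       [ 0.62059553,  0.11772409, -0.77524333, -0.16750249],
       [-0.7564285 , -0.17059012, -0.63143879,  1.38492567],
       [ 0.        ,  0.        ,  0.        ,  1.        ]])}
top {'fx': 516.5897771406271, 'fy': 516.5897771406271, 'cx': 312.18597560474205, 'cy': 232.9092978752751, 'camera_from_world': array([[ 0.00956501, -0.99989846,  0.01056343,  0.00704867],
       [-0.99360204, -0.01069255, -0.11243069,  0.54479863],
       [ 0.11253222, -0.00942044, -0.99360342,  1.01414278],
       [ 0.        ,  0.        ,  0.        ,  1.        ]])}
```

View pics/scene0.png

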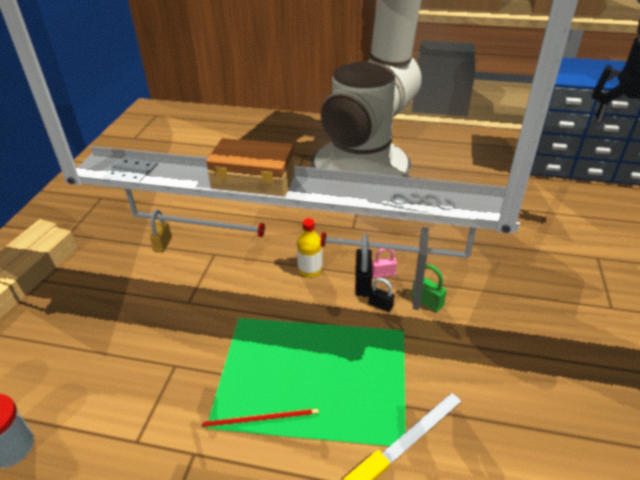

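View pics/top0.png

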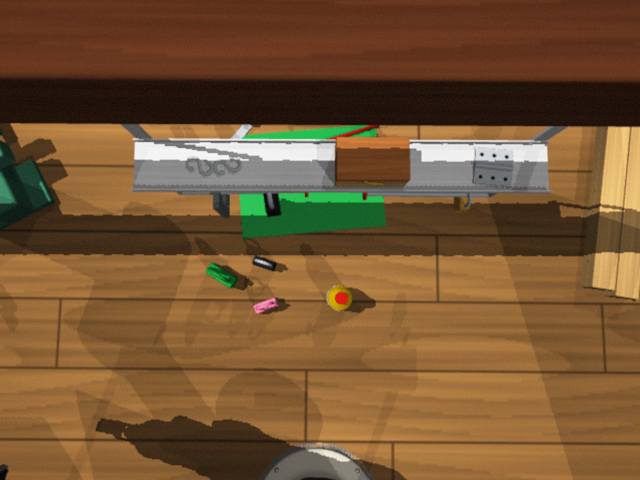

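Run:
```python
import cv2
s=cv2.imread("pics/scene0.png");t=cv2.imread("pics/top0.png")
cv2.imwrite("pics/s1.png",cv2.resize(s[200:320,300:500],None,fx=4,fy=4,interpolation=cv2.INTER_CUBIC))
cv2.imwrite("pics/s2.png",cv2.resize(s[140:290,70:270],None,fx=4,fy=4,interpolation=cv2.INTER_CUBIC))
cv2.imwrite("pics/t1.png",cv2.resize(t[130:230,190:390],None,fx=4,fy=4,interpolation=cv2.INTER_CUBIC))
cv2.imwrite("pics/t2.png",cv2.resize(t[130:230,360:560],None,fx=4,fy=4,interpolation=cv2.INTER_CUBIC))
```

```text
(no output)
```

View pics/s1.png

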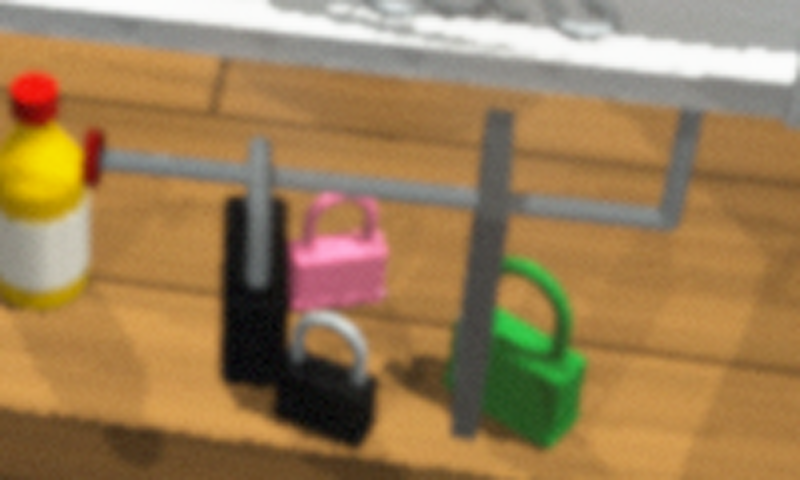

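View pics/s2.png

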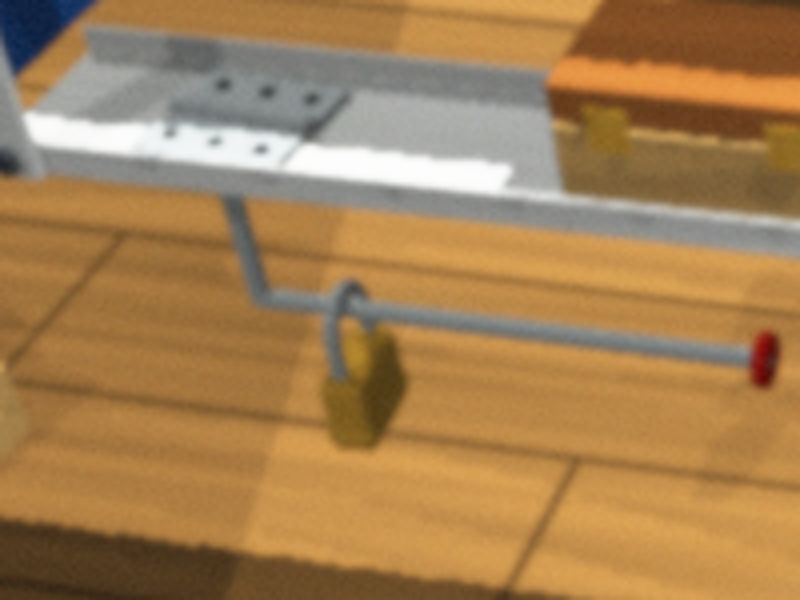

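View pics/t1.png

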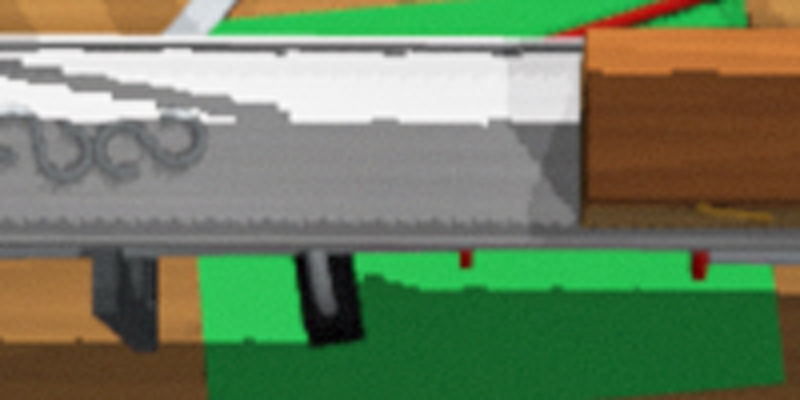

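View pics/t2.png

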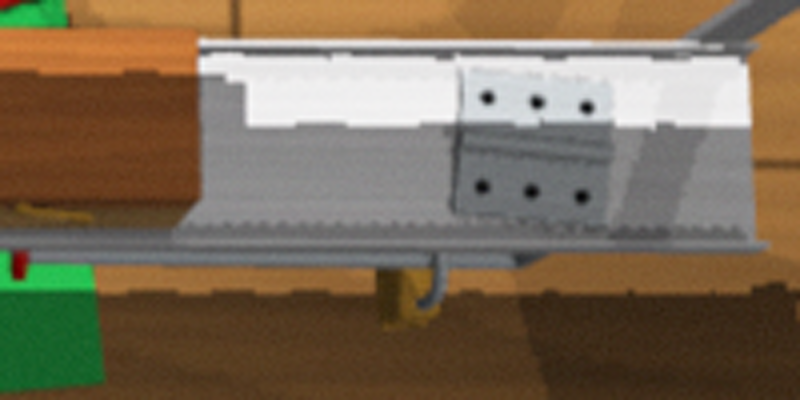

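```bash
cat > h.py <<'E'
import numpy as np
from workcell import bot, imaging
C={n:imaging.calibration(n) for n in ("scene","top")}
def proj(n,p):
    c=C[n]; p=np.atleast_2d(p); q=p@c["camera_from_world"][:3,:3].T+c["camera_from_world"][:3,3]
    return np.c_[c["fx"]*q[:,0]/q[:,2]+c["cx"],c["fy"]*q[:,1]/q[:,2]+c["cy"]]
def ray(n,u,v):
    c=C[n];M=c["camera_from_world"];R=M[:3,:3];d=R.T@np.array([(u-c["cx"])/c["fx"],(v-c["cy"])/c["fy"],1]);return -R.T@M[:3,3],d
def atz(n,u,v,z):
    o,d=ray(n,u,v);return o+d*(z-o[2])/d[2]
def atplane(n,u,v,p0,nrm):
    o,d=ray(n,u,v);return o+d*((np.array(p0)-o)@nrm)/(d@nrm)
def cr(x0,y0,u,v,f=4): return (x0+(u+.5)/f-.5,y0+(v+.5)/f-.5)
E
cat > fit.py <<'E'
from h import *
from scipy.optimize import least_squares
Lh=cr(300,200,93,157);Ll=cr(300,200,671,216);Rh=cr(70,140,763,360);Rl=cr(70,140,261,298)
Lt=cr(190,130,465,268);Rt=cr(360,130,19,278)
def f(p):
    z,lx,ly,la,rx,ry,ra=p
    L=np.array([lx,ly,z]);R=np.array([rx,ry,z])
    yl=np.array([-np.sin(la),np.cos(la),0]);yr=np.array([-np.sin(ra),np.cos(ra),0])
    xl=np.array([np.cos(la),np.sin(la),0]);xr=np.array([np.cos(ra),np.sin(ra),0])
    LE=L-.205*yl;RE=R+.205*yr
    S=lambda p,o:(proj("scene",p)[0]-o)
    T=lambda p,o:(proj("top",p)[0]-o)
    return np.r_[S(LE,Lh),S(L,Ll),S(RE,Rh),S(R,Rl),T(LE-.011*xl,Lt),T(RE-.011*xr,Rt)]
r=least_squares(f,[.225,.5,.3,0,.5,-.2,0])
p=r.x;print(p.round(4));print(r.fun.round(2))
z,lx,ly,la,rx,ry,ra=p
print("headL",lx+.205*np.sin(la),ly-.205*np.cos(la),"headR",rx-.205*np.sin(ra),ry+.205*np.cos(ra))
E
python3 fit.py
```

```text
[ 0.2374  0.5845  0.2329  0.0344  0.5871 -0.2734 -0.0054]
[-0.26  0.15 -0.89 -0.04 -0.44  0.13 -0.65 -0.42 -1.34  0.12 -1.12  0.29]
headL 0.5915609913354848 0.02797460152147152 headR 0.5882426982486544 -0.06840039280016175
```

```bash
cat > draw.py <<'E'
import sys,cv2
from h import *
exec(open("fit.py").read())
def fr(o,a): 
    c,s=np.cos(a),np.sin(a); T=np.eye(4);T[:3,:3]=[[c,-s,0],[s,c,0],[0,0,1]];T[:3,3]=o;return T
def box(T,sx,sy,z0,z1):
    P=np.array([[i*sx/2,j*sy/2,k] for k in(z0,z1) for i,j in((-1,-1),(1,-1),(1,1),(-1,1))]);P=P@T[:3,:3].T+T[:3,3]
    return [(P[a],P[b]) for a,b in((0,1),(1,2),(2,3),(3,0),(4,5),(5,6),(6,7),(7,4),(0,4),(1,5),(2,6),(3,7))]
TL=fr([lx,ly,z],la);TR=fr([rx,ry,z],ra)
pt=lambda T,p:T[:3,:3]@np.array(p)+T[:3,3]
def scene(dp,yp,dq,yq,db,yb):
    S=[]
    for T,s in((TL,-1),(TR,1)):
        S.append((pt(T,[0,0,0]),pt(T,[0,s*.205,0])));S.append((pt(T,[0,0,0]),pt(T,[0,0,.095])))
        P=[pt(T,[.011*np.cos(t),s*.205,.011*np.sin(t)]) for t in np.linspace(0,6.283,20)];S+=list(zip(P[:-1],P[1:]))
    S+=box(fr(pt(TL,[0,-dp,.004-.061]),la+yp),.06,.024,-.023,.023)
    S+=box(fr(pt(TL,[0,-dq,.004-.041]),la+yq),.06,.01,-.055,.055)
    S+=box(fr(pt(TR,[0,db,.004-.045]),ra+yb),.04,.018,-.017,.017)
    return S
def render(S,tag,srcs,src0="pics/scene0.png",src1="pics/top0.png"):
    for n,x0,y0,w,h,src in srcs:
        f=800//w
        im=cv2.imread(src)[y0:y0+h,x0:x0+w];im=cv2.resize(im,None,fx=f,fy=f,interpolation=cv2.INTER_CUBIC)
        for a,b in S:
            q=proj(n,np.array([a,b]));q=((q-[x0,y0]+.5)*f-.5).round().astype(int)
            cv2.line(im,tuple(map(int,q[0])),tuple(map(int,q[1])),(255,255,0),1)
        cv2.imwrite(f"pics/{tag}_{n}{x0}.png",im)
if __name__=="__main__":
    a=list(map(float,sys.argv[2:8]))
    render(scene(*a),sys.argv[1],[("scene",300,200,200,120,"pics/scene0.png"),("top",190,170,200,60,"pics/top0.png"),("top",400,170,160,60,"pics/top0.png")])
E
python3 draw.py o1 .145 0 .06 0 .04 0; python3 -c "
from h import *;print(ray('top',0,0)[0],ray('scene',0,0)[0])"
```

```text
[ 0.2374  0.5845  0.2329  0.0344  0.5871 -0.2734 -0.0054]
[-0.26  0.15 -0.89 -0.04 -0.44  0.13 -0.65 -0.42 -1.34  0.12 -1.12  0.29]
headL 0.5915609913354848 0.02797460152147152 headR 0.5882426982486544 -0.06840039280016175
[0.42712187 0.02242691 1.06883336] [1.17307216 0.15404822 0.74639278]
```

View pics/o1_scene300.png

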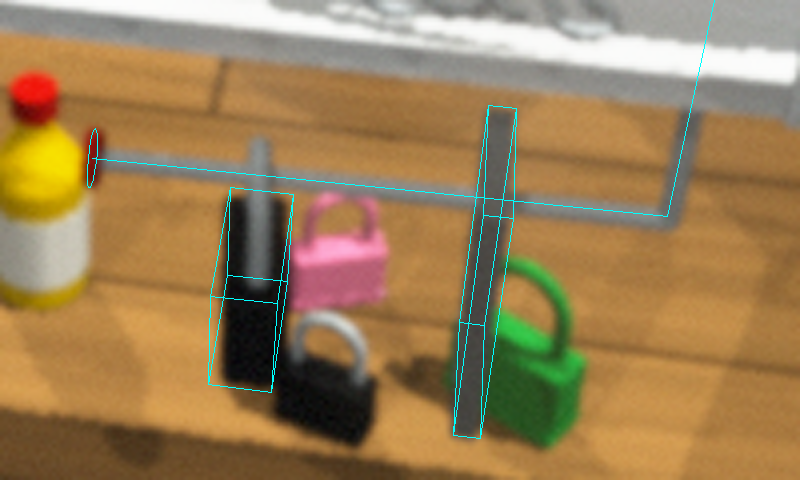

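View pics/o1_top190.png

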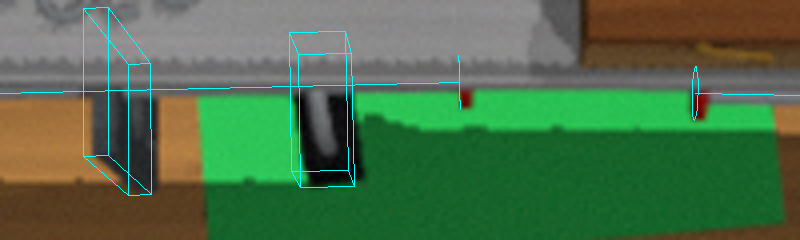

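View pics/o1_top400.png

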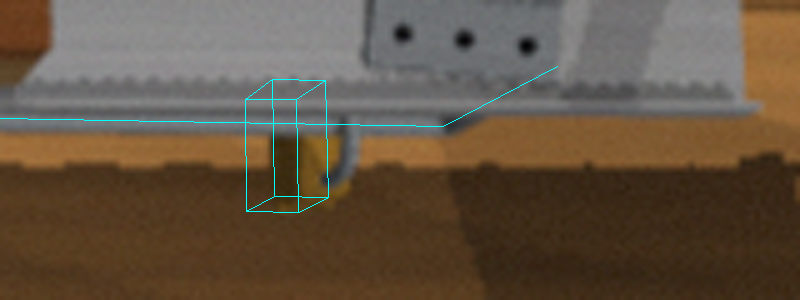

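```bash
cat > fit.py <<'E'
from h import *
from scipy.optimize import least_squares
c=lambda u,v:cr(300,200,u,v)
ct=lambda u,v:cr(190,170,u,v)
Lh=c(93,157);Ll=c(671,215);Rh=cr(70,140,763,360);Rl=cr(70,140,261,298)
Lt=cr(190,130,465,268);Rt=cr(360,130,19,278)
def rot(a): return np.array([[np.cos(a),-np.sin(a),0],[np.sin(a),np.cos(a),0],[0,0,1]])
def f(p):
    z,lx,ly,la,rx,ry,ra,dp,yp,dq,yq,db,yb=p[:13];ts=p[13:16];ss=p[16:19]
    L=np.array([lx,ly,z]);R=np.array([rx,ry,z]);RL=rot(la);RR=rot(ra)
    S=lambda p,o:(proj("scene",p+ss)[0]-o)/.6
    T=lambda p,o:(proj("top",p+ts)[0]-o)/.6
    o=[S(L+RL@[0,-.205,0],Lh),S(L,Ll),S(R+RR@[0,.205,0],Rh),S(R,Rl),T(L+RL@[-.011,-.205,0],Lt),T(R+RR@[-.011,.205,0],Rt)]
    P=L+RL@[0,-dp,-.057];Q=L+RL@[0,-dq,-.037]
    Rp=rot(la+yp);Rq=rot(la+yq);B=R+RR@[0,db,-.041];Rb=rot(ra+yb)
    # plate
    o+=[S(Q+Rq@[.03,-.005,-.055],c(453,434)),S(Q+Rq@[.03,.005,-.055],c(476,436)),S(Q+Rq@[.03,-.005,.055],c(487,110)),S(Q+Rq@[-.03,.005,.055],c(514,112)),
        T(Q+Rq@[-.03,-.005,-.055],ct(157,193))]
    # padlock
    o+=[S(P+Rp@[.03,-.012,-.023],c(224,380)),S(P+Rp@[.03,.012,-.023],c(282,386)),T(P+Rp@[-.03,-.012,-.023],ct(363,180)),T(P+Rp@[-.03,.012,-.023],ct(310,187))]
    # brass scene
    b=lambda u,v:cr(70,140,u,v)
    o+=[S(B+Rb@[.02,-.009,-.017],b(330,444)),S(B+Rb@[.02,.009,-.017],b(374,447))]
    return np.r_[np.concatenate(o),ts/.0015,ss/.0015,(z-.225)/.008,yp/.15,yq/.1]
r=least_squares(f,[.225,.58,.23,0,.58,-.27,0,.145,.15,.06,0,.04,0]+[0]*6)
p=r.x
z,lx,ly,la,rx,ry,ra,dp,yp,dq,yq,db,yb=p[:13]
if __name__=="__main__":
    sd=np.sqrt(np.diag(np.linalg.inv(r.jac.T@r.jac)))
    print(p.round(4));print(sd.round(4));print((r.fun*.6).round(1))
    RL,RR=rot(la),rot(ra);L=np.array([lx,ly,z]);R=np.array([rx,ry,z])
    print("headL",L+RL@[0,-.205,0],"headR",R+RR@[0,.205,0]);print("padlock",L+RL@[0,-dp,-.057],"plate",L+RL@[0,-dq,-.037])
E
python3 fit.py; sed -i 's/^exec.*/from fit import */' draw.py
python3 - <<'E'
from draw import *
render(scene(dp,yp,dq,yq,db,yb),"o2",[("scene",300,200,200,120,"pics/scene0.png"),("scene",70,140,200,150,"pics/scene0.png"),("top",190,170,200,60,"pics/top0.png")])
E
```

```text
[ 2.417e-01  5.798e-01  2.320e-01  6.570e-02  5.904e-01 -2.723e-01
  1.200e-03  1.442e-01  6.300e-02  6.160e-02 -8.600e-02  3.290e-02
  1.294e-01 -1.000e-04 -1.900e-03 -6.000e-04  1.000e-04  1.900e-03
  1.200e-03]
[0.0018 0.0015 0.0012 0.0059 0.0015 0.0013 0.0063 0.0007 0.0191 0.0007
 0.0152 0.0023 0.0991 0.0013 0.0011 0.0015 0.0013 0.0011 0.0014]
[ 0.4 -1.8  0.5 -4.8  0.8 -1.6 -0.7 -1.7  0.4 -1.3 -0.3 -1.2 -1.  -3.9
  0.  -3.3 -2.  21.7  1.8 -5.  -0.5  1.7 -0.8 -0.7  0.9 -1.4  0.1  0.6
 -0.2  0.4 -0.1  0.7 -0.   0.4 -0.  -0.8 -0.2  0.   0.8  0.5  1.3  0.3
 -0.5]
headL [0.59325368 0.02747353 0.24174572] headR [ 0.59016073 -0.06734512  0.24174572]
padlock [0.58926424 0.08812244 0.18474572] plate [0.58384166 0.1705586  0.20474572]
```

View pics/o2_scene300.png

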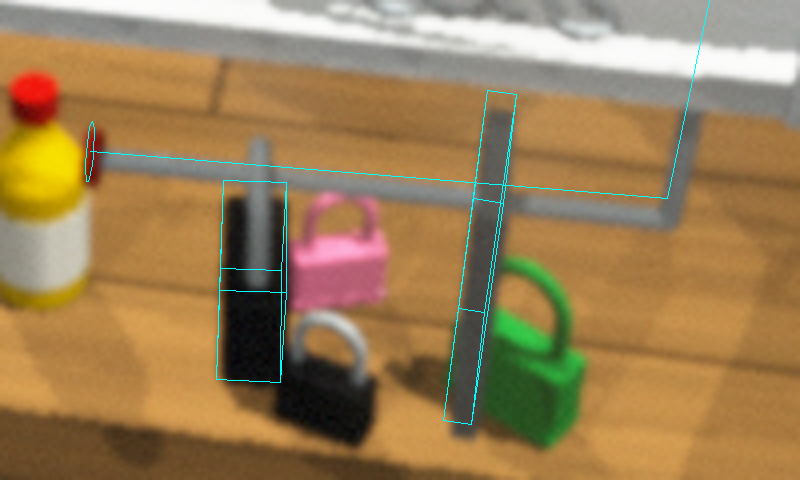

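View pics/o2_scene70.png

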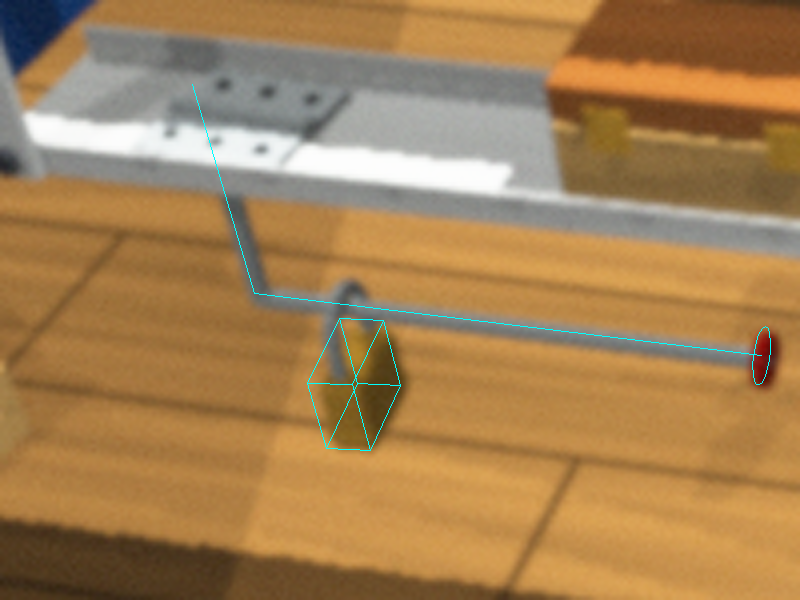

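View pics/o2_top190.png

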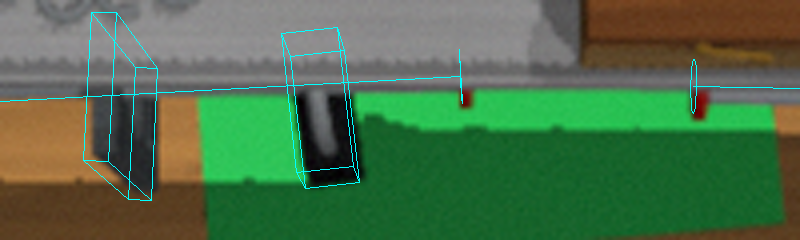

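```bash
sed -i 's/Rq@\[.03,-.005,.055\],c(487,110)/Rq@[-.03,-.005,.055],c(487,110)/' fit.py; python3 fit.py
python3 - <<'E'
from draw import *
render(scene(dp,yp,dq,yq,db,yb),"o3",[("scene",300,200,200,120,"pics/scene0.png"),("scene",70,140,200,150,"pics/scene0.png"),("top",190,170,200,60,"pics/top0.png")])
E
```

```text
[ 2.359e-01  5.850e-01  2.323e-01  2.600e-02  5.852e-01 -2.747e-01
 -1.100e-02  1.442e-01  1.188e-01  6.090e-02  2.400e-03  3.080e-02
  1.736e-01  1.500e-03 -1.100e-03  1.000e-04 -1.500e-03  1.100e-03
  3.000e-04]
[0.0018 0.0015 0.0012 0.0059 0.0015 0.0013 0.0063 0.0007 0.019  0.0007
 0.0146 0.0023 0.1003 0.0013 0.0011 0.0015 0.0013 0.0011 0.0014]
[ 0.4 -0.3 -0.7  0.5 -0.1 -0.2  0.4 -1.1 -0.3  0.2  0.2  0.  -0.5  0.
  0.5  0.3 -0.  -1.2  0.2 -1.  -0.1 -0.4 -0.9  1.5  0.6  0.5  0.   0.3
 -0.1  0.3 -0.2  1.  -0.1  0.4  0.6 -0.4  0.  -0.6  0.4  0.1  0.8  0.5
  0. ]
headL [0.5903142  0.02732924 0.23586223] headR [ 0.58744988 -0.0696934   0.23586223]
padlock [0.58873505 0.0881032  0.17886223] plate [0.58657156 0.17136578 0.19886223]
```

View pics/o3_scene300.png

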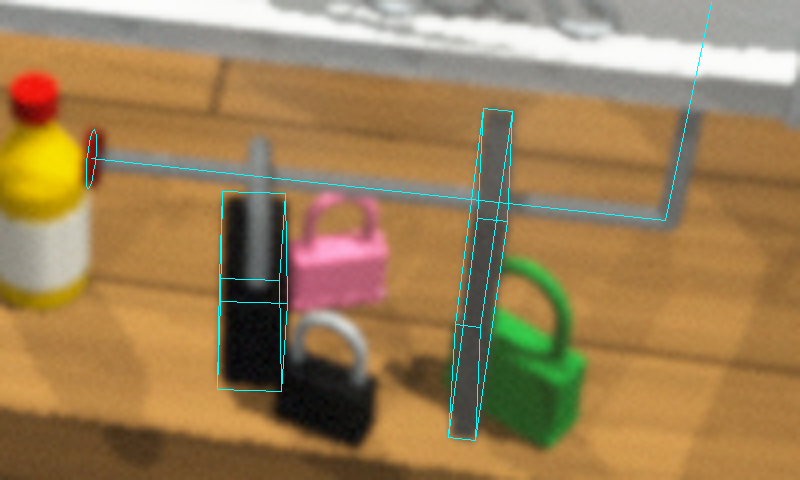

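View pics/o3_scene70.png

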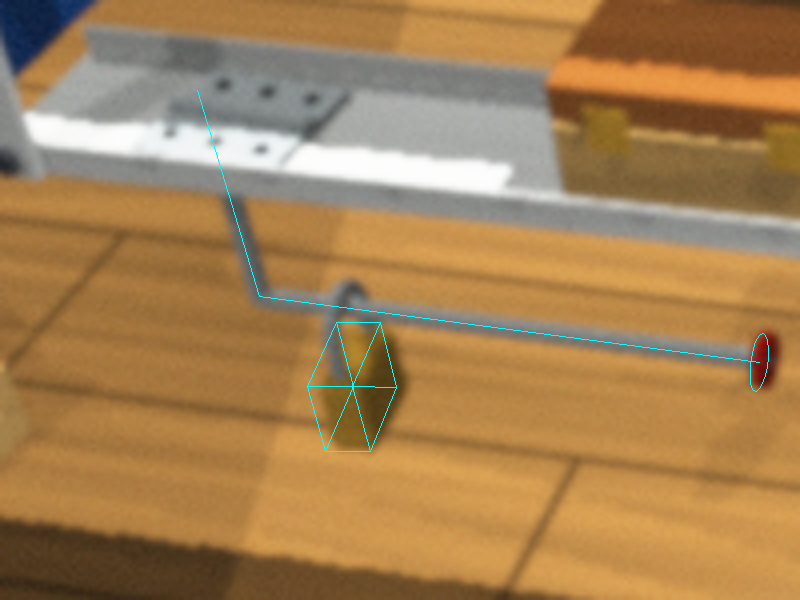

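View pics/o3_top190.png

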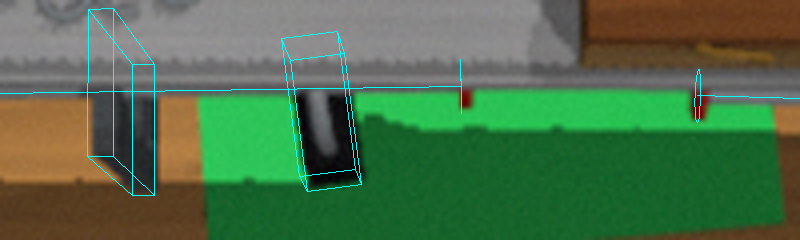

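```bash
cat >> h.py <<'E'
from scipy.spatial.transform import Rotation as Ro
def tool_R(psi,th):
    a=np.array([np.sin(th)*np.cos(psi),np.sin(th)*np.sin(psi),-np.cos(th)]);y=np.array([-np.sin(psi),np.cos(psi),0])
    return np.c_[np.cross(y,a),y,a]
def cur():
    o=bot.get_obs();return Ro.from_euler("xyz",o["tcp_rot"],degrees=True).as_matrix(),o["ee_pos"],o
def go(grasp,psi,th):
    """print rotvec and shift (tool axes) to put grasp point there"""
    R,p,o=cur();Rt=tool_R(psi,th);tcp=np.array(grasp)-Rt@[0,0,.054]
    print("rotvec",Ro.from_matrix(R.T@Rt).as_rotvec().round(3),"shift now-axes cm",(R.T@(tcp-p)*100).round(2),"target-axes",(Rt.T@(tcp-p)*100).round(2),"tcp",tcp.round(4))
def st():
    R,p,o=cur();print("t",round(o["time"],2),"grasp",(p+R@[0,0,.054]).round(4),"rot",o["tcp_rot"].round(1),"F",o["wrist_force"].round(1),"open",round(o["opening"],4),"q",o["q"].round(1))
E
python3 - <<'E'
from h import *
a=tool_R(0.026,np.pi/4)[:,2]
g=np.array([.588,.088,.176])
go(g-.1*a,.026,np.pi/4); go(g,.026,np.pi/4)
for n,u,v in(("bottle",340,298),("black",265,263),("green",222,275),("pink",265,305)): print(n,atz("top",u,v,.06))
E
```

```text
rotvec [-0.131 -0.778 -0.314] shift now-axes cm [-43.13 -32.44   1.88] target-axes [-20.06 -44.72  22.66] tcp [0.4791 0.0852 0.2849]
rotvec [-0.131 -0.778 -0.314] shift now-axes cm [-49.81 -30.13   8.94] target-axes [-20.06 -44.72  32.66] tcp [0.5498 0.087  0.2142]
bottle [ 0.41495479 -0.04228164  0.06      ]
black [0.48131888 0.10434219 0.06      ]
green [0.45715331 0.1873879  0.06      ]
pink [0.40016018 0.10273291 0.06      ]
```

Emit:
servo_tool:
  moves:
    - [[-0.0187,-0.111,-0.045,0,0,0,5],[-0.0187,-0.111,-0.045,0,0,0,5],[-0.0187,-0.111,-0.045,0,0,0,5],[-0.0187,-0.111,-0.045,0,0,0,5],[-0.0187,-0.111,-0.045,0,0,0,5],[-0.0187,-0.111,-0.045,0,0,0,5],[-0.0187,-0.111,-0.045,0,0,0,5]]
  force: 40

```text
time: 0.68
ee_pos: [0.168, 0.5248, 0.3035]
tcp_rot: [-179.7, 46.2, -178.0]
wrist_force: [0.7, -0.5, 0.6]
opening: 0.05
```

```bash
cat > g1.py <<'E'
from h import *
st()
a=tool_R(0.026,np.pi/4)[:,2]
g=np.array([.588,.088,.176])
go(g-.1*a,.026,np.pi/4); go(g,.026,np.pi/4)
E
python3 g1.py
```

```text
t 0.68 grasp [0.207  0.5258 0.2661] rot [-179.7   46.2 -178. ] F [ 0.7 -0.5  0.6] open 0.05 q [ 88.4  -1.   -3.3  84.4 -46.1  85.2]
rotvec [0.    0.021 0.006] shift now-axes cm [-19.14 -44.86  22.92] target-axes [-19.87 -44.75  22.5 ] tcp [0.4791 0.0852 0.2849]
rotvec [0.    0.021 0.006] shift now-axes cm [-18.92 -44.86  32.91] target-axes [-19.87 -44.75  32.5 ] tcp [0.5498 0.087  0.2142]
```

Emit:
servo_tool:
  moves:
    - [[0,0.0018,0.0005,-1.4,-3.3,1.65,5],[0,0.0018,0.0005,-1.4,-3.3,1.65,5],[0,0.0018,0.0005,-1.4,-3.3,1.65,5],[0,0.0018,0.0005,-1.4,-3.3,1.65,5],[0,0.0018,0.0005,-1.4,-3.3,1.65,5],[0,0.0018,0.0005,-1.4,-3.3,1.65,5],[0,0.0018,0.0005,-1.4,-3.3,1.65,5],[0,0.0018,0.0005,-1.4,-3.3,1.65,5],[0,0.0018,0.0005,-1.4,-3.3,1.65,5],[0,0.0018,0.0005,-1.4,-3.3,1.65,5],[0,0.0018,0.0005,-1.4,-3.3,1.65,5],[0,0.0018,0.0005,-1.4,-3.3,1.65,5]]

```text
time: 1.68
ee_pos: [0.4426, 0.1308, 0.2827]
tcp_rot: [-178.5, 45.8, -175.8]
wrist_force: [0.7, 1.6, -0.9]
opening: 0.0502
```

```bash
python3 g1.py
```

```text
t 1.68 grasp [0.4813 0.1322 0.2451] rot [-178.5   45.8 -175.8] F [ 0.7  1.6 -0.9] open 0.0502 q [ 23.3 -45.1 -40.4  50.9 -15.   13.7]
rotvec [0.007 0.014 0.033] shift now-axes cm [-2.47 -4.76  2.34] target-axes [-2.65 -4.65  2.34] tcp [0.4791 0.0852 0.2849]
rotvec [0.007 0.014 0.033] shift now-axes cm [-2.33 -4.83 12.34] target-axes [-2.65 -4.65 12.34] tcp [0.5498 0.087  0.2142]
```

Emit:
servo_tool:
  moves:
    - [[0.002,0.005,0.011,-0.8,-1.6,1.2,5],[0.002,0.005,0.011,-0.8,-1.6,1.2,5],[0.002,0.005,0.011,-0.8,-1.6,1.2,5],[0,0,0,0,0,0,5]]

```text
time: 2.02
ee_pos: [0.4902, 0.0739, 0.2746]
tcp_rot: [179.8, 45.0, -179.2]
wrist_force: [0.2, 0.6, -0.9]
opening: 0.05
```

```bash
python3 g1.py
```

```text
t 2.02 grasp [0.5284 0.0746 0.2364] rot [ 179.8   45.  -179.2] F [ 0.2  0.6 -0.9] open 0.05 q [ 11.9 -40.3 -39.1  46.7  -7.7   7.9]
rotvec [-0.006  0.001 -0.009] shift now-axes cm [ 0.04  1.14 -1.5 ] target-axes [ 0.03  1.15 -1.49] tcp [0.4791 0.0852 0.2849]
rotvec [-0.006  0.001 -0.009] shift now-axes cm [0.05 1.21 8.5 ] target-axes [0.03 1.15 8.51] tcp [0.5498 0.087  0.2142]
```

Emit:
servo_tool:
  moves:
    - [[-0.006,0.001,-0.009,0,1.15,0,5],[0,0,0,0,0,1.5,5],[0,0,0,0,0,1.5,5],[0,0,0,0,0,1.5,5],[0,0,0,0,0,0,5]]

```text
time: 2.43
ee_pos: [0.5215, 0.0892, 0.2415]
tcp_rot: [-180.0, 44.9, -178.4]
wrist_force: [0.3, 0.1, -1.2]
opening: 0.0502
```

```bash
python3 g1.py
cat > pic.py <<'E'
import sys,cv2
from h import *
tag=sys.argv[1]
s=imaging.camera("scene");cv2.imwrite(f"pics/{tag}_fs.png",s)
x0=int(sys.argv[2]) if len(sys.argv)>2 else 300
cv2.imwrite(f"pics/{tag}_s.png",cv2.resize(s[180:330,x0:x0+200],None,fx=4,fy=4,interpolation=cv2.INTER_CUBIC))
E
python3 pic.py p1
```

```text
t 2.43 grasp [0.5596 0.0902 0.2032] rot [-180.    44.9 -178.4] F [ 0.3  0.1 -1.2] open 0.0502 q [ 12.9 -34.8 -39.9  40.5  -8.    8.1]
rotvec [ 0.    -0.001  0.001] shift now-axes cm [-0.06 -0.29 -6.07] target-axes [-0.07 -0.29 -6.07] tcp [0.4791 0.0852 0.2849]
rotvec [ 0.    -0.001  0.001] shift now-axes cm [-0.07 -0.3   3.93] target-axes [-0.07 -0.29  3.93] tcp [0.5498 0.087  0.2142]
```

View pics/p1_s.png

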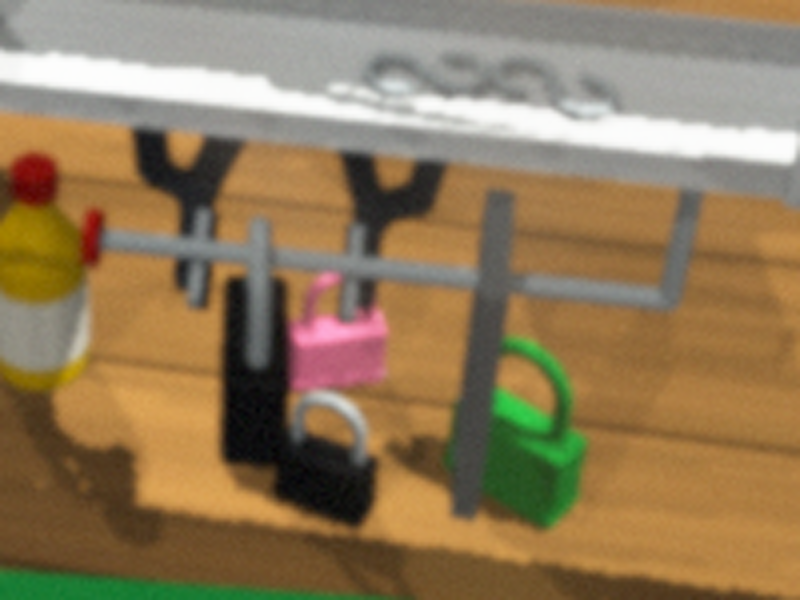

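Emit:
servo_tool:
  moves:
    - [[0,0,0,-0.05,-0.3,1.0,5],[0,0,0,0,0,1.0,5],[0,0,0,0,0,1.0,5],[0,0,0,0,0,0.6,5],[0,0,0,0,0,0,5]]

```text
time: 2.9
ee_pos: [0.5483, 0.0899, 0.2177]
tcp_rot: [180.0, 45.2, -178.2]
wrist_force: [-0.2, 0.2, -0.5]
opening: 0.0504
```

```bash
python3 g1.py; python3 pic.py p2
```

```text
t 2.9 grasp [0.5866 0.0911 0.1796] rot [ 180.    45.2 -178.2] F [-0.2  0.2 -0.5] open 0.0504 q [ 12.1 -30.3 -40.1  35.5  -7.2   7.3]
rotvec [0.004 0.003 0.004] shift now-axes cm [ 0.12 -0.25 -9.65] target-axes [ 0.15 -0.29 -9.65] tcp [0.4791 0.0852 0.2849]
rotvec [0.004 0.003 0.004] shift now-axes cm [ 0.15 -0.29  0.35] target-axes [ 0.15 -0.29  0.35] tcp [0.5498 0.087  0.2142]
```

View pics/p2_s.png

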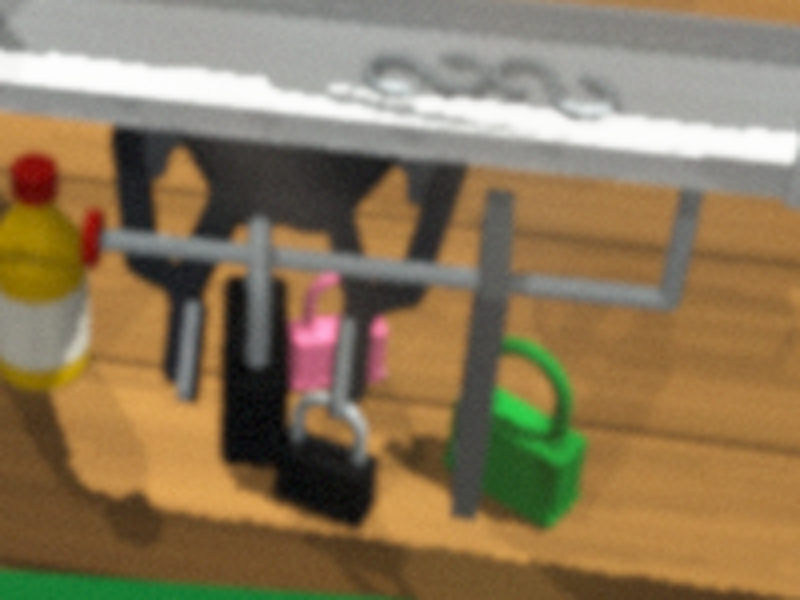

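Emit:
servo_tool:
  moves:
    - [[0,0,0,0.15,-0.4,0.3,5],[0,0,0,0,0,0,3.5],[0,0,0,0,0,0,2],[0,0,0,0,0,0,2],[0,0,0,0,0,0,2],[0,0,0,0,0,0,2]]
  force: 50

```text
time: 3.45
ee_pos: [0.5491, 0.085, 0.2149]
tcp_rot: [180.0, 45.1, -178.3]
wrist_force: [1.6, 0.4, -1.9]
opening: 0.0233
```

```bash
python3 g1.py; python3 pic.py p3
```

```text
t 3.45 grasp [0.5874 0.0862 0.1768] rot [ 180.    45.1 -178.3] F [ 1.6  0.4 -1.9] open 0.0233 q [ 11.4 -30.3 -40.4  35.2  -6.8   6.8]
rotvec [0.004 0.002 0.003] shift now-axes cm [-0.03  0.24 -9.89] target-axes [-0.    0.2  -9.89] tcp [0.4791 0.0852 0.2849]
rotvec [0.004 0.002 0.003] shift now-axes cm [-0.    0.2   0.11] target-axes [-0.    0.2   0.11] tcp [0.5498 0.087  0.2142]
```

View pics/p3_s.png

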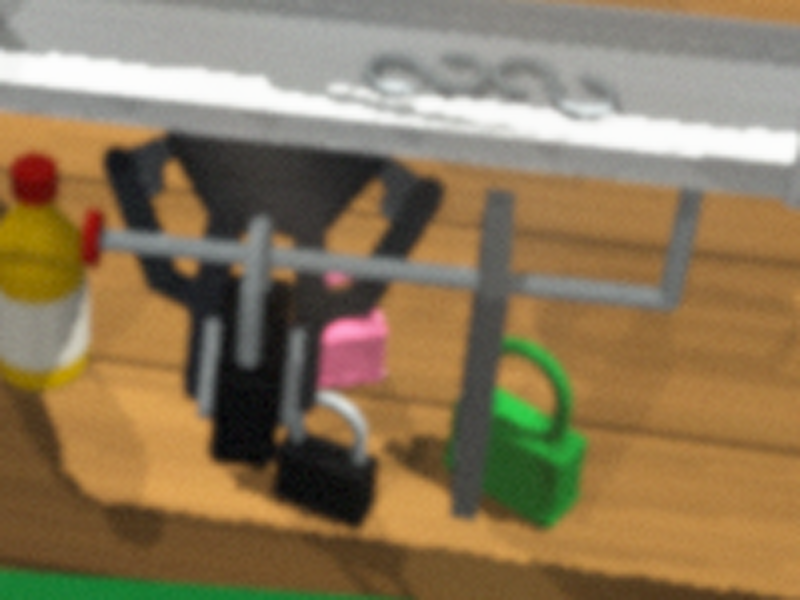

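Emit:
servo_tool:
  moves:
    - [[0,0,0,-0.3,0,-0.3,2],[0,0,0,-0.3,0,-0.3,2],[0,0,0,-0.3,0,-0.3,2],[0,0,0,-0.3,0,-0.3,2],[0,0,0,0,0,0,2]]

```text
time: 3.92
ee_pos: [0.5478, 0.0849, 0.2311]
tcp_rot: [-180.0, 44.9, -178.2]
wrist_force: [0.4, 0.4, -3.0]
opening: 0.0234
```

```bash
cat > g2.py <<'E'
from h import *
import sys
st()
x,y,z,psi=map(float,sys.argv[1:5]); go([x,y,z],psi,np.pi/4)
E
python3 g2.py .5890 .027 .1918 .026
```

```text
t 3.92 grasp [0.5859 0.0861 0.1928] rot [-180.    44.9 -178.2] F [ 0.4  0.4 -3. ] open 0.0234 q [ 11.4 -30.6 -38.6  37.5  -6.8   6.8]
rotvec [ 0.003 -0.003  0.004] shift now-axes cm [-0.   -5.89  0.16] target-axes [-0.02 -5.89  0.18] tcp [0.5508 0.026  0.23  ]
```

Emit:
servo_tool:
  moves:
    - [[0,0,0,-0.08,-1.0,0.18,2],[0,0,0,-0.02,-1.2,0.02,2],[0,0,0,0,-1.2,0,2],[0,0,0,0,0,0,2]]

```text
time: 4.25
ee_pos: [0.5512, 0.0494, 0.2304]
tcp_rot: [-179.9, 44.8, -178.0]
wrist_force: [-0.1, 0.3, -3.8]
opening: 0.0236
```

```bash
python3 g2.py .5890 .027 .1918 .026; python3 pic.py p4 250
```

```text
t 4.25 grasp [0.5893 0.0506 0.1921] rot [-179.9   44.8 -178. ] F [-0.1  0.3 -3.8] open 0.0236 q [  6.3 -31.  -39.   37.2  -3.1   3.1]
rotvec [ 0.005 -0.003  0.006] shift now-axes cm [ 0.12 -2.33 -0.05] target-axes [ 0.1  -2.33 -0.04] tcp [0.5508 0.026  0.23  ]
```

View pics/p4_s.png

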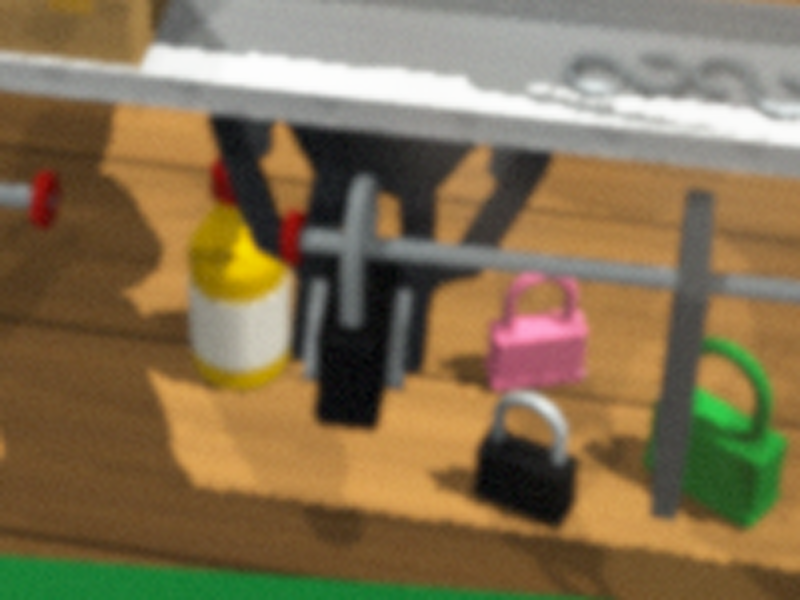

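Emit:
servo_tool:
  moves:
    - [[0,0,0,0.05,-1.0,-0.02,2],[0,0,0,0.02,-1.0,0,2],[0,0,0,0,-1.0,0,2],[0,0,0,0,-1.0,0,2],[0,0,0,0,0,0,2]]

```text
time: 4.72
ee_pos: [0.5518, 0.0079, 0.2292]
tcp_rot: [-180.0, 44.8, -178.1]
wrist_force: [-0.3, 0.4, -3.8]
opening: 0.0234
```

```bash
python3 g2.py .5862 -.070 .1918 -.011;python3 pic.py p5 200
```

```text
t 4.72 grasp [0.5899 0.0091 0.1909] rot [-180.    44.8 -178.1] F [-0.3  0.4 -3.8] open 0.0234 q [  0.4 -31.3 -39.3  37.2   1.   -1.1]
rotvec [ 0.031 -0.004  0.032] shift now-axes cm [ 0.4  -7.73 -0.51] target-axes [ 0.16 -7.75 -0.27] tcp [ 0.548  -0.0696  0.23  ]
```

View pics/p5_s.png

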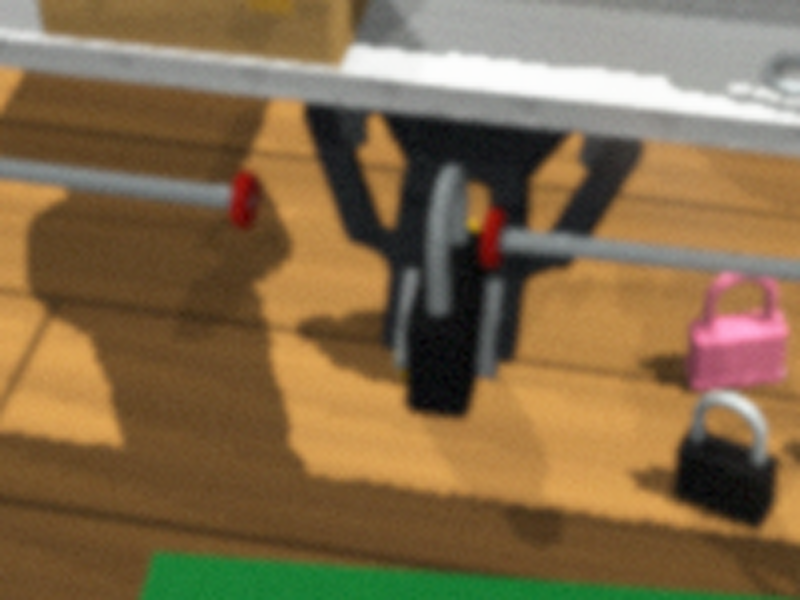

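Emit:
servo_tool:
  moves:
    - [[0.01,0,0.01,0.1,-1.0,-0.15,2],[0.01,0,0.01,0.05,-1.0,-0.15,2],[0.01,0,0.01,0,-1.0,0,2],[0,0,0,0,0,0,2]]

```text
time: 5.1
ee_pos: [0.5489, -0.0234, 0.2302]
tcp_rot: [-180.0, 44.8, 179.3]
wrist_force: [0.5, 0.1, -4.0]
opening: 0.0238
```

```bash
python3 g2.py .5862 -.070 .1918 -.011;python3 pic.py p6 160
```

```text
t 5.1 grasp [ 0.5869 -0.0238  0.1918] rot [-180.    44.8  179.3] F [ 0.5  0.1 -4. ] open 0.0238 q [ -3.1 -31.7 -39.4  37.5   1.7  -1.7]
rotvec [-0.001 -0.004 -0.   ] shift now-axes cm [ 0.04 -4.62 -0.01] target-axes [ 0.04 -4.62 -0.01] tcp [ 0.548  -0.0696  0.23  ]
```

View pics/p6_s.png

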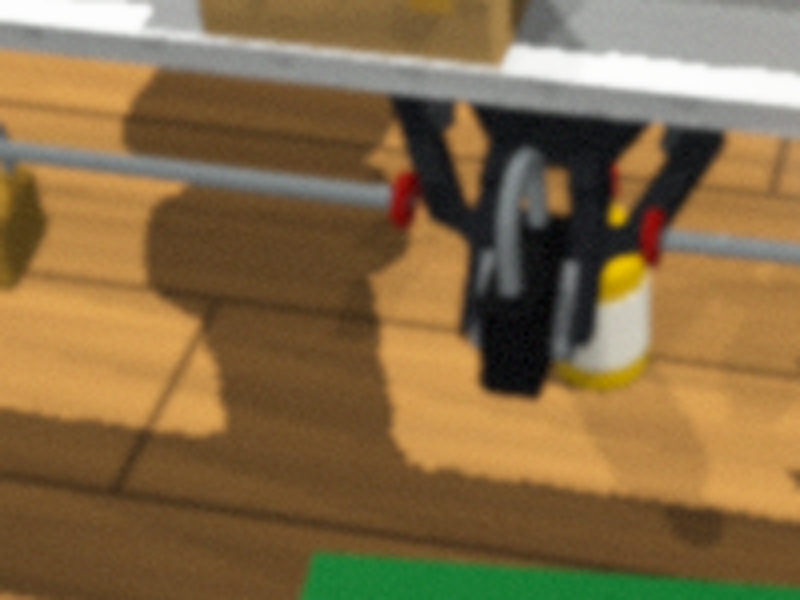

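Emit:
servo_tool:
  moves:
    - [[0,-0.004,0,0.04,-1.0,0,2],[0,0,0,0,-1.0,0,2],[0,0,0,0,-1.0,0,2],[0,0,0,0,0,0,2]]

```text
time: 5.48
ee_pos: [0.5483, -0.0541, 0.23]
tcp_rot: [180.0, 45.0, 179.4]
wrist_force: [0.8, 0.1, -3.5]
opening: 0.0233
```

```bash
python3 g2.py .5862 -.090 .1918 -.011;python3 pic.py p7 160
```

```text
t 5.48 grasp [ 0.5865 -0.0544  0.1919] rot [180.   45.  179.4] F [ 0.8  0.1 -3.5] open 0.0233 q [ -7.5 -31.4 -39.3  37.3   4.9  -4.9]
rotvec [0.001 0.    0.   ] shift now-axes cm [ 0.   -3.55  0.01] target-axes [-0.   -3.55  0.01] tcp [ 0.548  -0.0896  0.23  ]
```

View pics/p7_s.png

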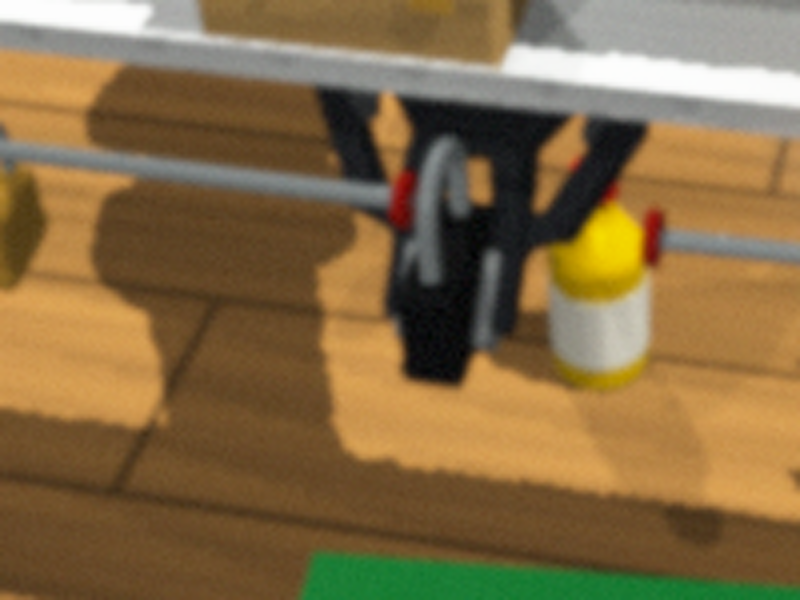

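Emit:
servo_tool:
  moves:
    - [[0,0,0,0,-0.8,0,2],[0,0,0,0,-0.8,0,2],[0,0,0,0,-0.8,0,2],[0,0,0,0,-0.8,0,2],[0,0,0,0,0,0,2]]

```text
time: 5.95
ee_pos: [0.5482, -0.0877, 0.2301]
tcp_rot: [179.9, 45.0, 179.4]
wrist_force: [-0.8, -0.8, -3.0]
opening: 0.0236
```

```bash
python3 g2.py .5851 -.170 .1918 -.011;python3 pic.py p8 110
```

```text
t 5.95 grasp [ 0.5864 -0.088   0.192 ] rot [179.9  45.  179.4] F [-0.8 -0.8 -3. ] open 0.0236 q [-12.3 -30.4 -38.6  37.3   8.3  -8.3]
rotvec [0.002 0.    0.001] shift now-axes cm [ 0.04 -8.19 -0.03] target-axes [ 0.04 -8.19 -0.01] tcp [ 0.5469 -0.1696  0.23  ]
```

View pics/p8_s.png

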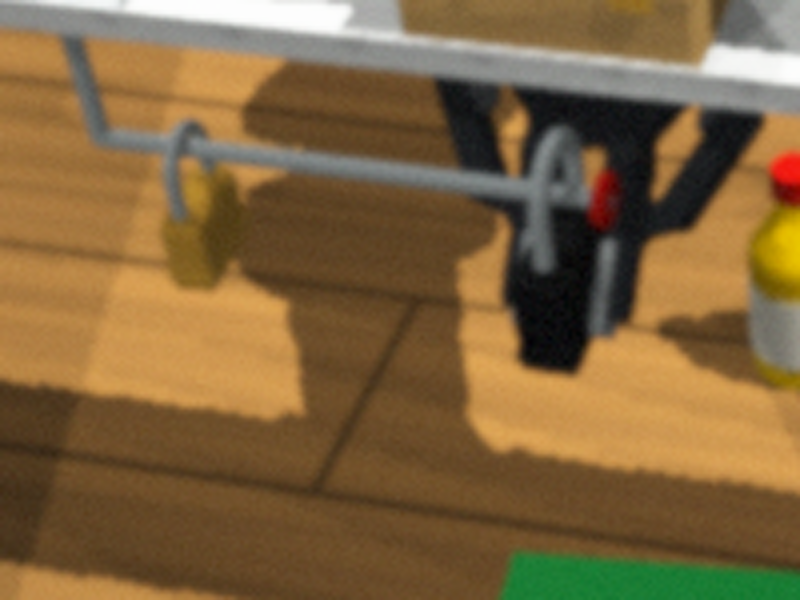

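Threaded. On to y ≈ -0.17.

Emit:
servo_tool:
  moves:
    - [[0,0,0,0,-1.4,0,2],[0,0,0,0,-1.4,0,2],[0,0,0,0,-1.4,0,2],[0,0,0,0,-1.4,0,2],[0,0,0,0.03,-1.4,-0.02,2],[0,0,0,0,-0.6,0,2],[0,0,0,0,0,0,2]]

```text
time: 6.58
ee_pos: [0.5472, -0.1658, 0.2299]
tcp_rot: [179.9, 45.0, 179.4]
wrist_force: [-0.6, -0.7, -3.8]
opening: 0.0235
```

```bash
python3 g2.py .5851 -.170 .1768 -.011;python3 pic.py p9 90
```

```text
t 6.58 grasp [ 0.5854 -0.1661  0.1917] rot [179.9  45.  179.4] F [-0.6 -0.7 -3.8] open 0.0235 q [-22.6 -26.2 -35.8  37.6  15.5 -16. ]
rotvec [0.003 0.    0.001] shift now-axes cm [ 1.07 -0.38  1.04] target-axes [ 1.07 -0.37  1.04] tcp [ 0.5469 -0.1696  0.215 ]
```

View pics/p9_s.png

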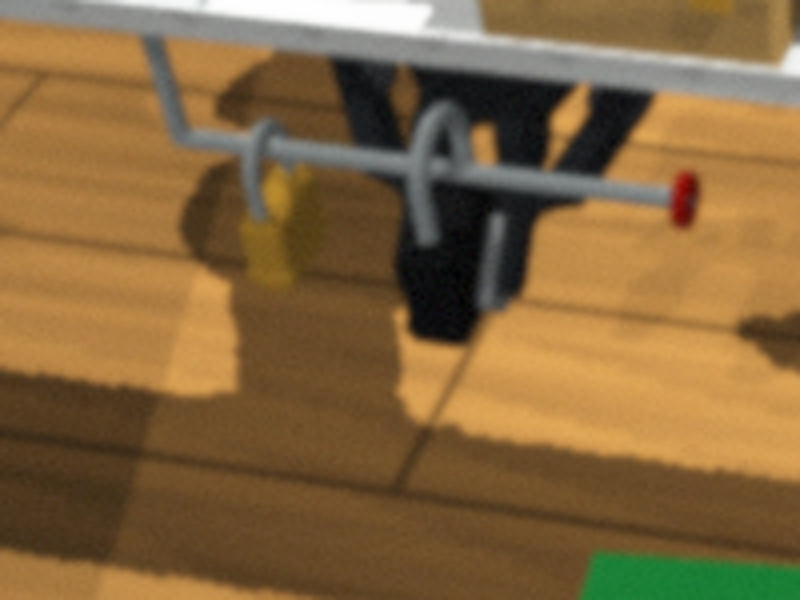

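Emit:
servo_tool:
  moves:
    - [[0,0,0,0.27,-0.2,0.27,2],[0,0,0,0.27,-0.2,0.27,2],[0,0,0,0.25,0,0.25,2],[0,0,0,0.2,0,0.2,2],[0,0,0,0,0,0,2]]

```text
time: 7.05
ee_pos: [0.5476, -0.1675, 0.215]
tcp_rot: [179.9, 45.1, 179.6]
wrist_force: [0.2, -1.4, -0.8]
opening: 0.0232
```

```bash
python3 g2.py .5851 -.170 .1768 -.011
```

```text
t 7.05 grasp [ 0.5859 -0.1676  0.1769] rot [179.9  45.1 179.6] F [ 0.2 -1.4 -0.8] open 0.0232 q [-22.8 -25.8 -37.2  35.8  15.8 -16.2]
rotvec [0.005 0.002 0.003] shift now-axes cm [ 0.05 -0.21 -0.05] target-axes [ 0.05 -0.21 -0.05] tcp [ 0.5469 -0.1696  0.215 ]
```

Emit:
servo_tool:
  moves:
    - [[0,0,0,0.03,0,0.03,2.7],[0,0,0,0,0,0,3.5],[0,0,0,0,0,0,4.3],[0,0,0,0,0,0,4.3],[0,0,0,0,0,0,4.3]]

```text
time: 7.47
ee_pos: [0.549, -0.1669, 0.218]
tcp_rot: [-180.0, 45.4, 179.8]
wrist_force: [0.2, -0.6, -0.5]
opening: 0.0432
```

```bash
python3 g2.py .5851 -.170 .1768 -.011;python3 pic.py p10 90
```

```text
t 7.47 grasp [ 0.5874 -0.167   0.1801] rot [-180.    45.4  179.8] F [ 0.2 -0.6 -0.5] open 0.0432 q [-22.7 -25.9 -37.1  35.6  15.8 -16.2]
rotvec [0.005 0.008 0.005] shift now-axes cm [ 0.35 -0.27  0.06] target-axes [ 0.35 -0.27  0.07] tcp [ 0.5469 -0.1696  0.215 ]
```

View pics/p10_s.png

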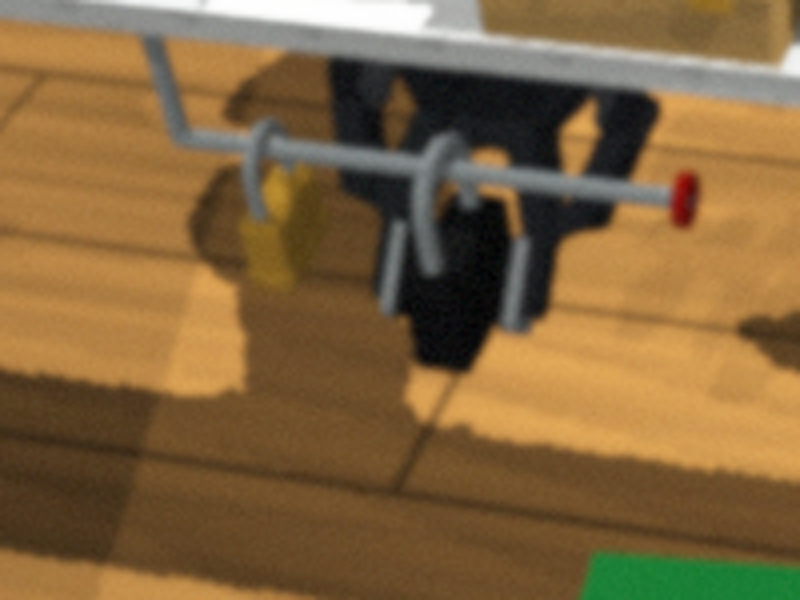

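Emit:
servo_tool:
  moves:
    - [[0,0,0,0,0,-1.2,4.3],[0,0,0,0,0,-2,4.3],[0,0,0,0,0,-2.5,4.3],[0,0,0,0,0,-2.5,4.3],[0,0,0,0,0,-1,4.3],[0,0,0,0,0,0,4.3]]

```text
time: 8.02
ee_pos: [0.4808, -0.1661, 0.2847]
tcp_rot: [180.0, 45.4, 179.8]
wrist_force: [1.1, -0.2, -0.4]
opening: 0.0427
```

```bash
cat > g3.py <<'E'
from h import *
st()
a=tool_R(0.026,np.pi/4)[:,2]
g=np.array([.5866,.1714,.161])
go(g-.1*a,.026,np.pi/4); go(g,.026,np.pi/4)
E
python3 g3.py;python3 pic.py p11 90
```

```text
t 8.02 grasp [ 0.5192 -0.1662  0.2467] rot [180.   45.4 179.8] F [ 1.1 -0.2 -0.4] open 0.0427 q [-26.7 -35.9 -35.4  48.3  18.6 -19.3]
rotvec [-0.02   0.006 -0.02 ] shift now-axes cm [ 1.33 33.46  0.77] target-axes [ 0.64 33.46  1.44] tcp [0.4777 0.1686 0.2699]
rotvec [-0.02   0.006 -0.02 ] shift now-axes cm [ 1.4  33.66 10.77] target-axes [ 0.64 33.46 11.44] tcp [0.5484 0.1704 0.1992]
```

View pics/p11_s.png

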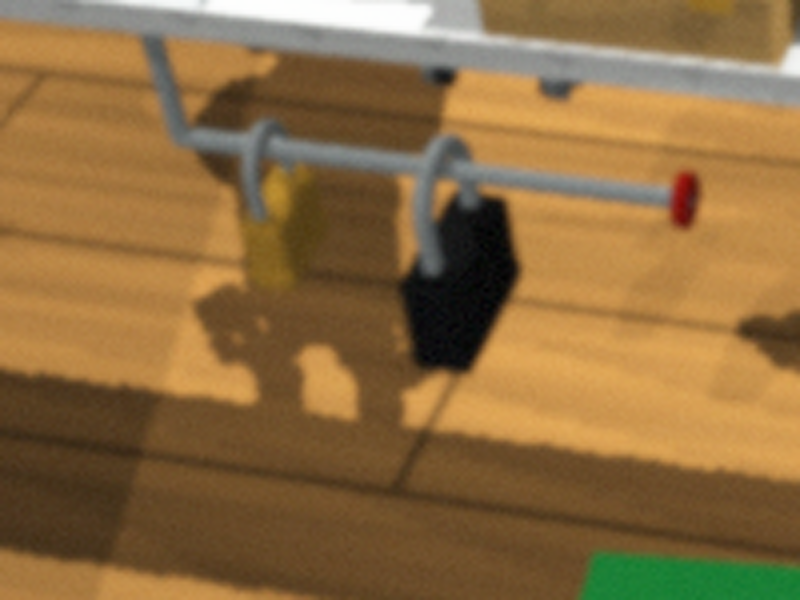

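Emit:
servo_tool:
  moves:
    - [[-0.002,0,-0.002,0,2.5,0,4.3],[-0.002,0,-0.002,0,3.0,0,4.3],[-0.002,0,-0.002,0,3.0,0,4.3],[-0.002,0,-0.002,0,3.0,0,4.3],[-0.002,0,-0.002,0,3.0,0,4.3],[-0.002,0,-0.002,0,3.0,0,4.3],[-0.002,0,-0.002,0,3.0,0,4.3],[-0.002,0,-0.002,0,3.0,0,4.3],[-0.002,0,-0.002,0,3.0,0,4.3],[-0.002,0,-0.002,0,2.5,0,4.3],[0,0,0,0,1.5,0,4.3],[0,0,0,0,0,0,4.3]]

```text
time: 9.07
ee_pos: [0.481, 0.1537, 0.2735]
tcp_rot: [179.9, 45.1, -178.7]
wrist_force: [0.9, -1.0, 0.2]
opening: 0.0433
```

```bash
python3 g3.py
```

```text
t 9.07 grasp [0.5192 0.1545 0.2354] rot [ 179.9   45.1 -178.7] F [ 0.9 -1.   0.2] open 0.0433 q [ 24.4 -37.2 -37.3  47.1 -16.1  16.8]
rotvec [-0.002  0.002 -0.003] shift now-axes cm [0.46 1.5  0.05] target-axes [0.45 1.5  0.05] tcp [0.4777 0.1686 0.2699]
rotvec [-0.002  0.002 -0.003] shift now-axes cm [ 0.48  1.52 10.05] target-axes [ 0.45  1.5  10.05] tcp [0.5484 0.1704 0.1992]
```

Emit:
servo_tool:
  moves:
    - [[-0.002,0.002,-0.003,0.45,1.5,0,4.3],[0,0,0,0,0,1.5,4.3],[0,0,0,0,0,2,4.3],[0,0,0,0,0,2,4.3],[0,0,0,0,0,0,4.3]]

```text
time: 9.48
ee_pos: [0.5178, 0.1729, 0.2262]
tcp_rot: [-179.9, 44.8, -178.1]
wrist_force: [0.5, -0.5, -1.5]
opening: 0.0431
```

```bash
python3 g3.py;python3 pic.py p12 330
```

```text
t 9.48 grasp [0.5559 0.1741 0.1879] rot [-179.9   44.8 -178.1] F [ 0.5 -0.5 -1.5] open 0.0431 q [ 24.6 -30.2 -38.6  39.1 -15.8  16.5]
rotvec [ 0.004 -0.003  0.005] shift now-axes cm [-0.23 -0.31 -5.93] target-axes [-0.25 -0.33 -5.93] tcp [0.4777 0.1686 0.2699]
rotvec [ 0.004 -0.003  0.005] shift now-axes cm [-0.26 -0.34  4.07] target-axes [-0.25 -0.33  4.07] tcp [0.5484 0.1704 0.1992]
```

View pics/p12_s.png

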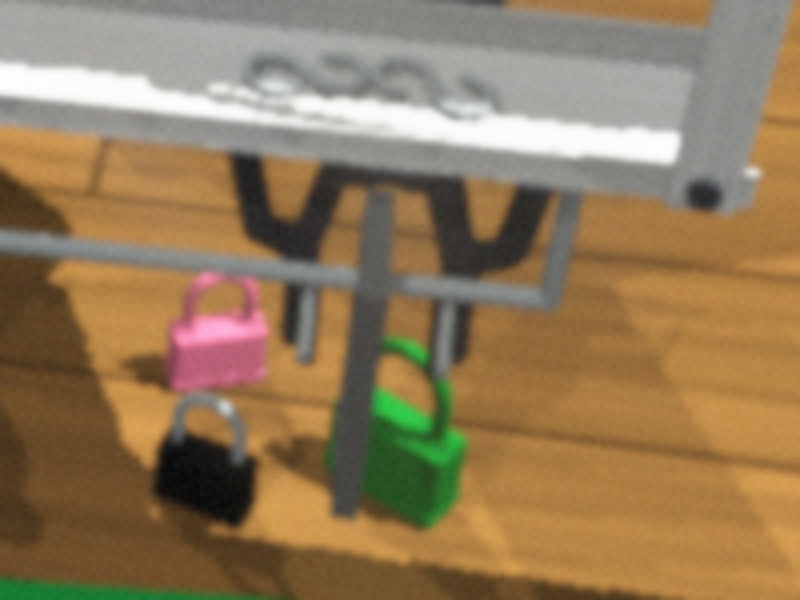

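Emit:
servo_tool:
  moves:
    - [[0,0,0,-0.25,-0.35,1.0,4.3],[0,0,0,0,0,1.2,4.3],[0,0,0,0,0,1.2,4.3],[0,0,0,0,0,0.7,4.3],[0,0,0,0,0,0,4.3]]

```text
time: 9.95
ee_pos: [0.5504, 0.1684, 0.2011]
tcp_rot: [-180.0, 45.0, -178.2]
wrist_force: [-0.4, -0.1, -0.4]
opening: 0.0429
```

```bash
python3 g3.py;python3 pic.py p13 330
```

```text
t 9.95 grasp [0.5885 0.1695 0.163 ] rot [-180.    45.  -178.2] F [-0.4 -0.1 -0.4] open 0.0429 q [ 22.3 -25.3 -38.5  33.7 -14.4  14.8]
rotvec [0.003 0.001 0.003] shift now-axes cm [ 0.26  0.24 -9.99] target-axes [ 0.27  0.21 -9.99] tcp [0.4777 0.1686 0.2699]
rotvec [0.003 0.001 0.003] shift now-axes cm [0.27 0.21 0.01] target-axes [0.27 0.21 0.01] tcp [0.5484 0.1704 0.1992]
```

View pics/p13_s.png

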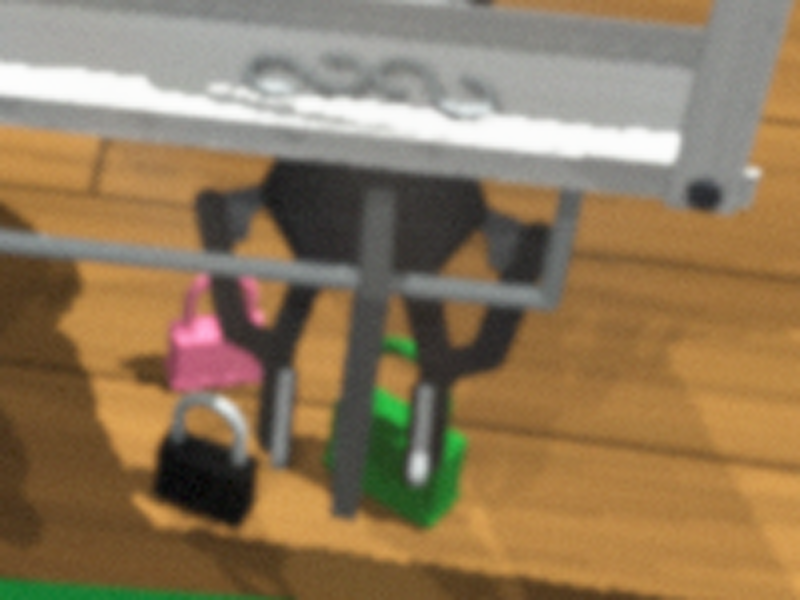

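Emit:
servo_tool:
  moves:
    - [[0,0,0,0.2,0.15,0,3],[0,0,0,0,0,0,1.8],[0,0,0,0,0,0,0.7],[0,0,0,0,0,0,0.7],[0,0,0,0,0,0,0.7],[0,0,0,0,0,0,0.7]]
  force: 40

```text
time: 10.5
ee_pos: [0.5479, 0.1701, 0.2029]
tcp_rot: [179.9, 45.2, -178.3]
wrist_force: [0.1, 0.4, -0.7]
opening: 0.0094
```

```bash
python3 g3.py;python3 pic.py p14 330
```

```text
t 10.5 grasp [0.5862 0.1714 0.1648] rot [ 179.9   45.2 -178.3] F [ 0.1  0.4 -0.7] open 0.0094 q [ 22.6 -25.7 -38.7  33.8 -14.6  15. ]
rotvec [0.004 0.004 0.003] shift now-axes cm [ 0.19  0.07 -9.7 ] target-axes [ 0.22  0.03 -9.7 ] tcp [0.4777 0.1686 0.2699]
rotvec [0.004 0.004 0.003] shift now-axes cm [0.22 0.02 0.3 ] target-axes [0.22 0.03 0.3 ] tcp [0.5484 0.1704 0.1992]
```

View pics/p14_s.png

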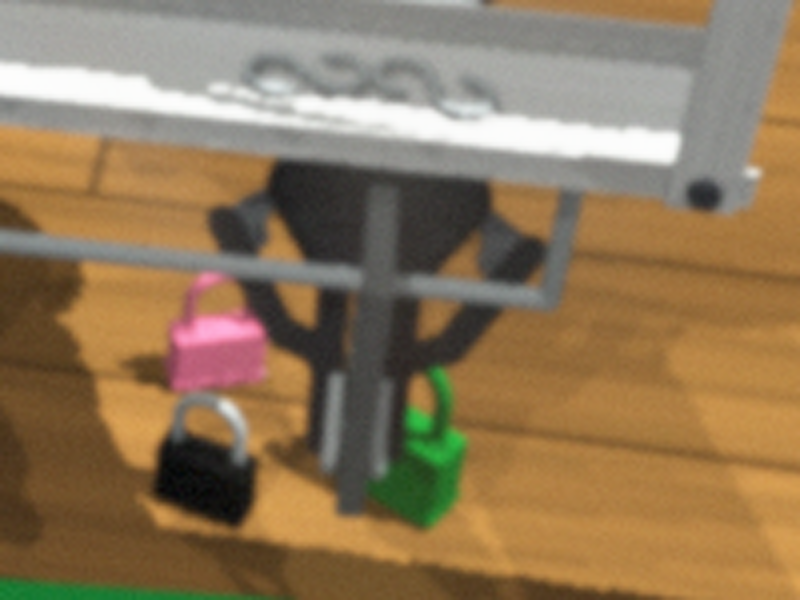

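Emit:
servo_tool:
  moves:
    - [[0,0,0,-0.27,0,-0.23,0.7],[0,0,0,-0.27,0,-0.23,0.7],[0,0,0,-0.27,0,-0.23,0.7],[0,0,0,0,0,0,0.7]]

```text
time: 10.88
ee_pos: [0.5487, 0.1702, 0.2147]
tcp_rot: [179.9, 45.2, -178.3]
wrist_force: [-0.4, 0.8, 0.1]
opening: 0.0099
```

```bash
python3 g2.py .5862 .1714 .1948 .026
```

```text
t 10.88 grasp [0.587  0.1714 0.1766] rot [ 179.9   45.2 -178.3] F [-0.4  0.8  0.1] open 0.0099 q [ 22.6 -25.9 -37.4  35.1 -14.6  15. ]
rotvec [0.004 0.004 0.003] shift now-axes cm [-1.25  0.02 -1.34] target-axes [-1.25  0.02 -1.35] tcp [0.548  0.1704 0.233 ]
```

Emit:
servo_tool:
  moves:
    - [[0,0,0,-0.24,0,-0.27,0.7],[0,0,0,-0.24,0,-0.27,0.7],[0,0,0,-0.24,0,-0.26,0.7],[0,0,0,-0.24,0,-0.26,0.7],[0,0,0,-0.24,0,-0.26,0.7],[0,0,0,0,0,0,0.7]]

```text
time: 11.38
ee_pos: [0.5479, 0.1702, 0.2351]
tcp_rot: [179.9, 45.3, -178.3]
wrist_force: [0.1, -0.1, -1.3]
opening: 0.0097
```

```bash
python3 g2.py .5862 .1714 .1948 .026;python3 pic.py p15 330
```

```text
t 11.38 grasp [0.5863 0.1714 0.1971] rot [ 179.9   45.3 -178.3] F [ 0.1 -0.1 -1.3] open 0.0097 q [ 22.6 -26.4 -35.5  37.5 -14.6  15. ]
rotvec [0.004 0.004 0.003] shift now-axes cm [0.15 0.02 0.16] target-axes [0.15 0.02 0.16] tcp [0.548  0.1704 0.233 ]
```

View pics/p15_s.png

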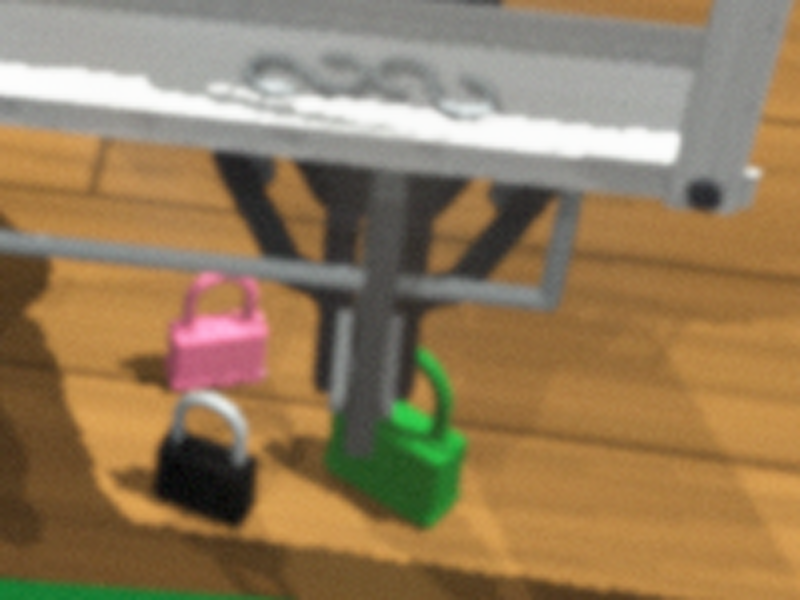

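Emit:
servo_tool:
  moves:
    - [[0,0,0,0.1,-1.0,0.1,0.7],[0,0,0,0.05,-1.2,0.05,0.7],[0,0,0,0,-1.2,0,0.7],[0,0,0,0,-1.2,0,0.7],[0,0,0,0,-1.2,0,0.7],[0,0,0,0,-1.2,0,0.7],[0,0,0,0,-1.2,0,0.7],[0,0,0,0,-1.2,0,0.7],[0,0,0,0,-1.0,0,0.7],[0,0,0,0,0,0,0.7]]

```text
time: 12.27
ee_pos: [0.5495, 0.0578, 0.2282]
tcp_rot: [-179.9, 45.0, -178.1]
wrist_force: [0.2, 0.3, -0.6]
opening: 0.0097
```

```bash
python3 g2.py .5899 .0270 .1948 .026;python3 pic.py p16 250
```

```text
t 12.27 grasp [0.5877 0.0589 0.1901] rot [-179.9   45.  -178.1] F [ 0.2  0.3 -0.6] open 0.0097 q [  7.6 -31.2 -39.4  36.9  -4.1   4. ]
rotvec [ 0.004 -0.     0.005] shift now-axes cm [-0.42 -3.18 -0.25] target-axes [-0.43 -3.18 -0.24] tcp [0.5517 0.026  0.233 ]
```

View pics/p16_s.png

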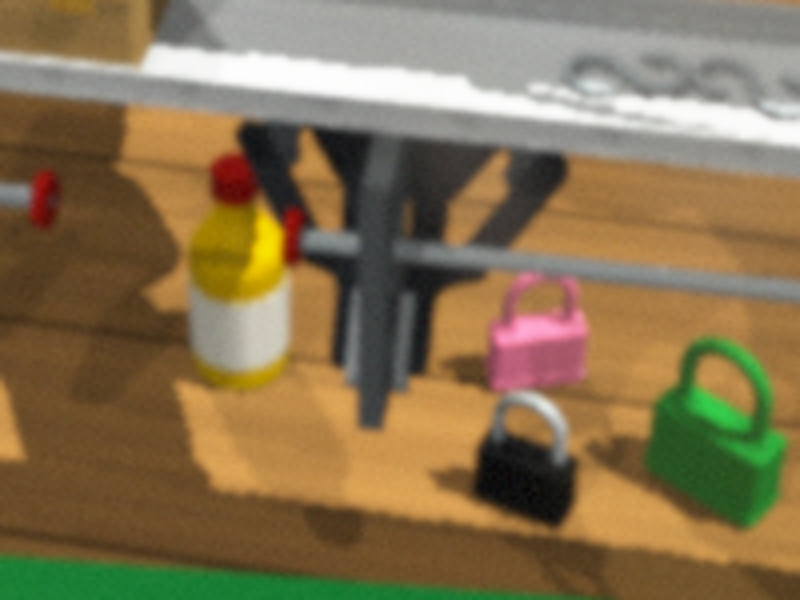

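Emit:
servo_tool:
  moves:
    - [[0,0,0,-0.25,-0.3,-0.15,0.7],[0,0,0,-0.17,0,-0.1,0.7],[0,0,0,0,0,0,0.7]]

```text
time: 12.57
ee_pos: [0.5507, 0.0551, 0.2328]
tcp_rot: [-179.9, 45.0, -178.1]
wrist_force: [0.1, 0.1, -1.4]
opening: 0.0092
```

```bash
python3 g2.py .5899 .0270 .1948 .026
```

```text
t 12.57 grasp [0.5888 0.0563 0.1946] rot [-179.9   45.  -178.1] F [ 0.1  0.1 -1.4] open 0.0092 q [  7.2 -31.1 -38.8  37.4  -3.8   3.7]
rotvec [ 0.004 -0.001  0.005] shift now-axes cm [-0.02 -2.91  0.  ] target-axes [-0.03 -2.91  0.01] tcp [0.5517 0.026  0.233 ]
```

Emit:
servo_tool:
  moves:
    - [[0,0,0,-0.02,-0.7,0,0.7],[0,0,0,-0.02,-0.7,0,0.7],[0,0,0,-0.02,-0.5,0,0.7],[0,0,0,0,0,0,0.7]]

```text
time: 12.9
ee_pos: [0.5519, 0.0359, 0.2335]
tcp_rot: [-179.9, 45.0, -177.9]
wrist_force: [0.2, -0.1, -0.3]
opening: 0.0093
```

```bash
python3 g2.py .5899 .0270 .1948 .026;python3 pic.py p17 250
```

```text
t 12.9 grasp [0.59   0.0372 0.1953] rot [-179.9   45.  -177.9] F [ 0.2 -0.1 -0.3] open 0.0093 q [  4.4 -31.2 -38.9  37.4  -1.7   1.6]
rotvec [ 0.006 -0.001  0.007] shift now-axes cm [ 0.08 -0.99  0.  ] target-axes [ 0.07 -0.99  0.01] tcp [0.5517 0.026  0.233 ]
```

View pics/p17_s.png

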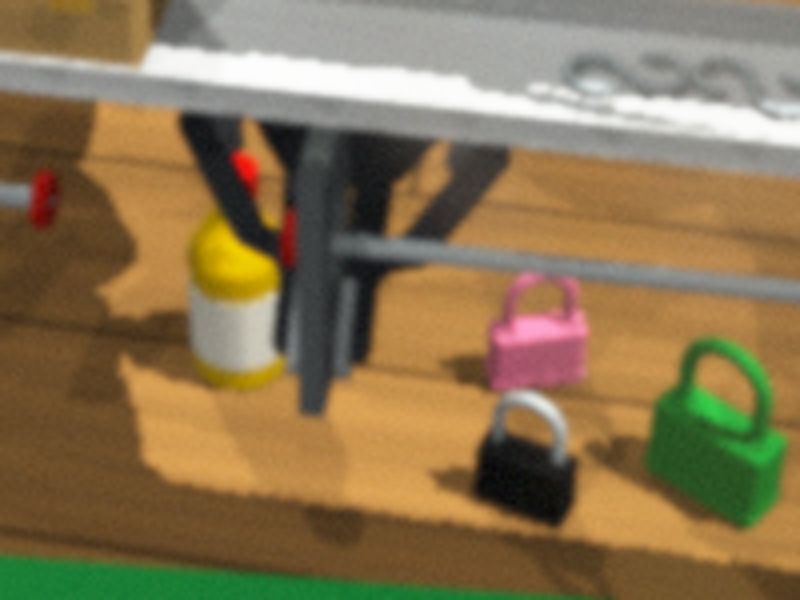

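Emit:
servo_tool:
  moves:
    - [[0,0,0,0.05,-0.6,0,0.7],[0,0,0,0,-0.6,0,0.7],[0,0,0,0,0,0,0.7]]

```text
time: 13.2
ee_pos: [0.5519, 0.023, 0.233]
tcp_rot: [-179.9, 45.0, -177.9]
wrist_force: [1.0, 0.3, -1.2]
opening: 0.0093
```

```bash
python3 g2.py .5899 .0070 .1948 .026;python3 pic.py p18 220
```

```text
t 13.2 grasp [0.59   0.0243 0.1947] rot [-179.9   45.  -177.9] F [ 1.   0.3 -1.2] open 0.0093 q [  2.5 -31.4 -39.   37.4  -0.4   0.3]
rotvec [ 0.006 -0.001  0.007] shift now-axes cm [ 0.05 -1.7  -0.05] target-axes [ 0.04 -1.7  -0.04] tcp [0.5517 0.006  0.233 ]
```

View pics/p18_s.png

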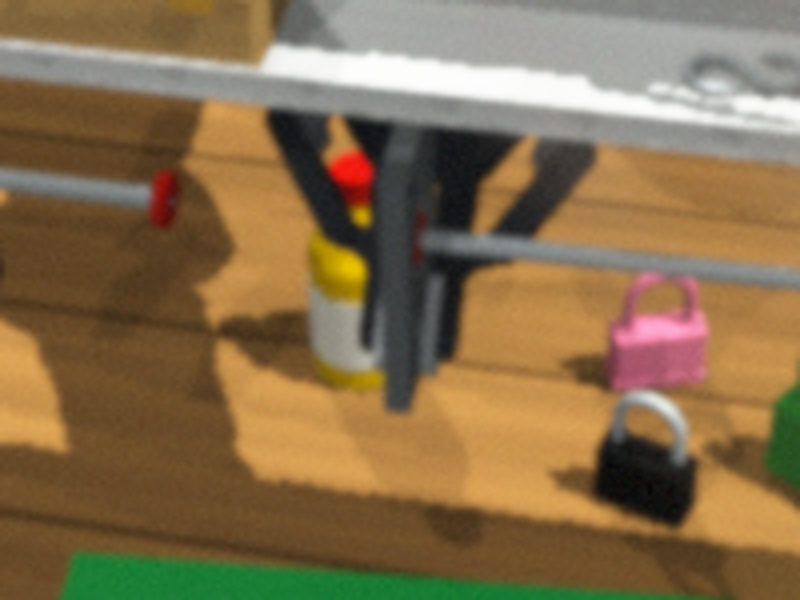

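Emit:
servo_tool:
  moves:
    - [[0,0,0,0,-1,0,0.7],[0,0,0,0,-1,0,0.7],[0.01,0,0.01,0.05,-1,-0.05,0.7],[0.012,0,0.012,0.1,-1,-0.1,0.7],[0.012,0,0.012,0.05,-0.5,-0.05,0.7],[0,0,0,0,0,0,0.7]]

```text
time: 13.75
ee_pos: [0.55, -0.0256, 0.2328]
tcp_rot: [-179.9, 44.9, 179.0]
wrist_force: [-0.5, 0.6, -1.0]
opening: 0.0095
```

```bash
python3 g2.py .5871 -.0697 .1948 -.011;python3 pic.py p19 160
```

```text
t 13.75 grasp [ 0.5882 -0.0263  0.1946] rot [-179.9   44.9  179. ] F [-0.5  0.6 -1. ] open 0.0095 q [ -3.2 -31.6 -39.2  37.5   1.5  -1.6]
rotvec [-0.006 -0.001 -0.005] shift now-axes cm [ 0.01 -4.37 -0.03] target-axes [ 0.03 -4.37 -0.06] tcp [ 0.5489 -0.0693  0.233 ]
```

View pics/p19_s.png

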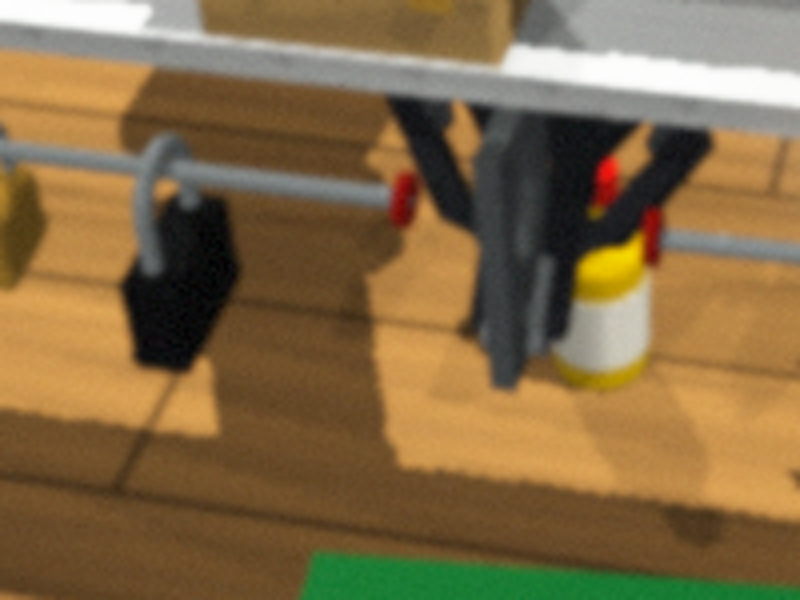

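Run:
```python
from draw import *
ss=p[16:19]
R,tc,o=cur();g=tc+R@[0,0,.054]
m=g+[.0004,0,.0341]
T=fr(m+ss,-.017)
S=box(T,.06,.01,-.055,.055)
P=[pt(T,[.016*np.cos(t),s,.007+.016*np.sin(t)]) for s in(.005,) for t in np.linspace(0,6.283,24)];S+=list(zip(P[:-1],P[1:]))
S=[(a,b) for a,b in S]
T2=fr(TR[:3,3]+ss,ra)
S.append((pt(T2,[0,0,0]),pt(T2,[0,.205,0])))
render(S,"o4",[("scene",160,180,200,150,"pics/p19_fs.png")])
```

```text
(no output)
```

View pics/o4_scene160.png

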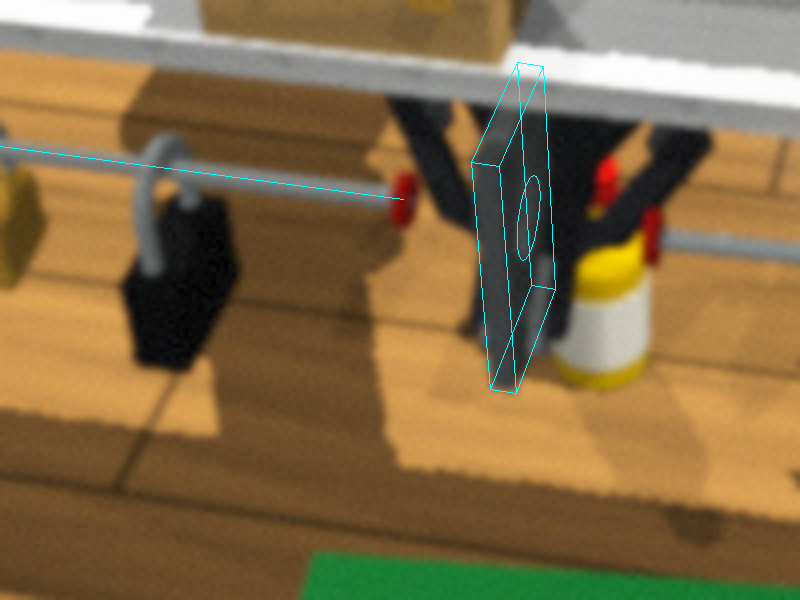

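Emit:
servo_tool:
  moves:
    - [[-0.006,0,-0.005,0.03,-0.9,-0.04,0.7],[0,0,0,0,-0.9,0,0.7],[0,0,0,0,-0.9,0,0.7],[0,0,0,0,0,0,0.7]]

```text
time: 14.13
ee_pos: [0.5493, -0.0528, 0.2331]
tcp_rot: [180.0, 45.0, 179.5]
wrist_force: [0.3, -0.8, -2.0]
opening: 0.0096
```

```bash
python3 g2.py .5871 -.0697 .1948 -.011;python3 pic.py p20 160
```

```text
t 14.13 grasp [ 0.5874 -0.0531  0.1949] rot [180.   45.  179.5] F [ 0.3 -0.8 -2. ] open 0.0096 q [ -7.4 -31.3 -38.9  37.6   4.9  -4.9]
rotvec [ 0.002 -0.001  0.002] shift now-axes cm [ 0.02 -1.65 -0.01] target-axes [ 0.02 -1.65 -0.  ] tcp [ 0.5489 -0.0693  0.233 ]
```

View pics/p20_s.png

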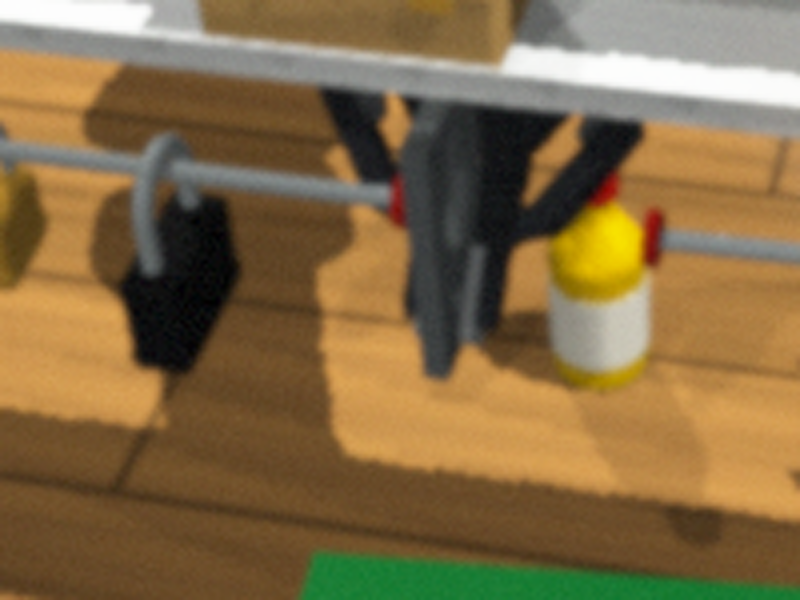

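Emit:
servo_tool:
  moves:
    - [[0,0,0,0,-0.6,0,0.7],[0,0,0,0,-0.6,0,0.7],[0,0,0,0,0,0,0.7]]

```text
time: 14.43
ee_pos: [0.5492, -0.0651, 0.233]
tcp_rot: [179.9, 45.0, 179.5]
wrist_force: [0.4, -0.6, -0.6]
opening: 0.0097
```

```bash
python3 g2.py .5871 -.0697 .1948 -.011;python3 pic.py p21 160
```

```text
t 14.43 grasp [ 0.5874 -0.0653  0.1948] rot [179.9  45.  179.5] F [ 0.4 -0.6 -0.6] open 0.0097 q [ -9.1 -30.9 -38.7  37.6   6.1  -6.1]
rotvec [ 0.002 -0.001  0.001] shift now-axes cm [ 0.02 -0.42 -0.02] target-axes [ 0.02 -0.42 -0.02] tcp [ 0.5489 -0.0693  0.233 ]
```

View pics/p21_s.png

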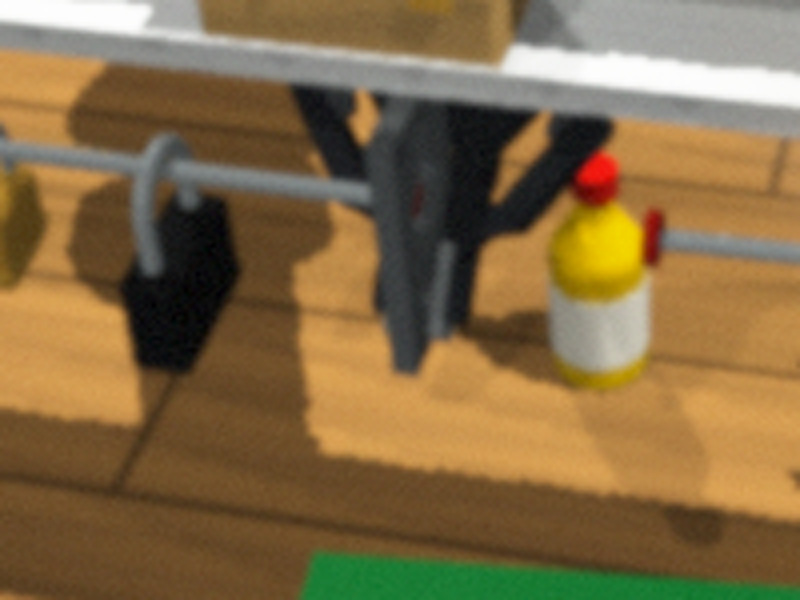

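Emit:
servo_tool:
  moves:
    - [[0,0,0,0,-0.6,0,0.7],[0,0,0,0,-0.8,0,0.7],[0,0,0,0,-0.8,0,0.7],[0,0,0,0,-0.8,0,0.7],[0,0,0,0,-0.2,0,0.7],[0,0,0,0,0,0,0.7]]

```text
time: 14.98
ee_pos: [0.5489, -0.1002, 0.233]
tcp_rot: [179.9, 45.0, 179.5]
wrist_force: [0.3, 0.1, -1.0]
opening: 0.0095
```

```bash
python3 g2.py .5868 -.0967 .1648 -.011;python3 pic.py p22 110
```

```text
t 14.98 grasp [ 0.5871 -0.1005  0.1948] rot [179.9  45.  179.5] F [ 0.3  0.1 -1. ] open 0.0095 q [-14.  -29.7 -37.9  37.7   9.5  -9.6]
rotvec [ 0.003 -0.001  0.001] shift now-axes cm [2.15 0.39 2.1 ] target-axes [2.15 0.39 2.1 ] tcp [ 0.5486 -0.0963  0.203 ]
```

View pics/p22_s.png

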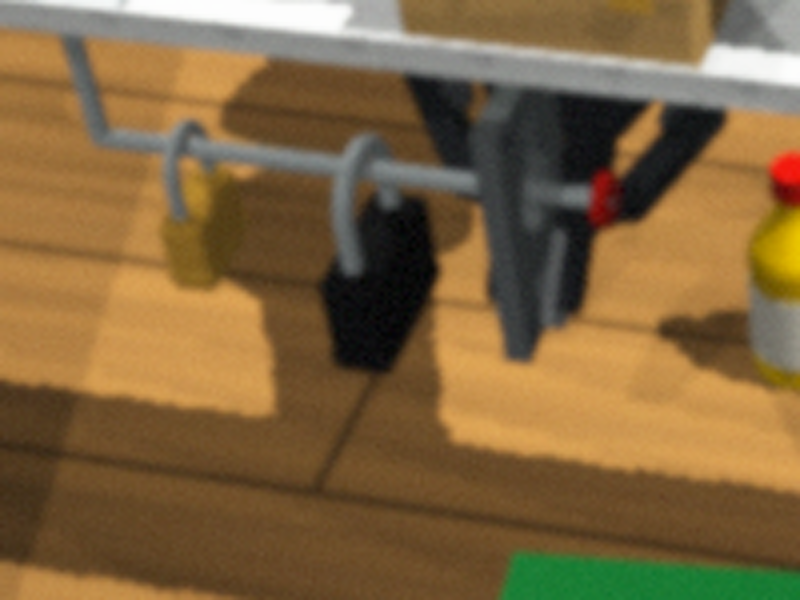

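Emit:
servo_tool:
  moves:
    - [[0,0,0,0.25,0.3,0.25,0.7],[0,0,0,0.25,0,0.25,0.7],[0,0,0,0,0,0,0.7]]

```text
time: 15.28
ee_pos: [0.5489, -0.0967, 0.2252]
tcp_rot: [179.9, 45.0, 179.5]
wrist_force: [-0.0, -0.8, -0.7]
opening: 0.0093
```

```bash
python3 g2.py .5868 -.0967 .1648 -.011
```

```text
t 15.28 grasp [ 0.5871 -0.097   0.187 ] rot [179.9  45.  179.5] F [-0.  -0.8 -0.7] open 0.0093 q [-13.5 -29.8 -38.8  36.8   9.2  -9.2]
rotvec [ 0.002 -0.001  0.001] shift now-axes cm [1.59 0.04 1.55] target-axes [1.59 0.04 1.55] tcp [ 0.5486 -0.0963  0.203 ]
```

Emit:
servo_tool:
  moves:
    - [[0,0,0,0.22,0,0.2,0.7],[0,0,0,0.2,0,0.2,0.7],[0,0,0,0.2,0,0.2,0.7],[0,0,0,0,0,0,0.7]]

```text
time: 15.62
ee_pos: [0.5486, -0.0956, 0.2149]
tcp_rot: [179.9, 44.9, 179.5]
wrist_force: [-0.1, 0.3, -1.2]
opening: 0.0095
```

```bash
python3 g2.py .5868 -.0967 .1648 -.011
```

```text
t 15.62 grasp [ 0.5868 -0.0958  0.1767] rot [179.9  44.9 179.5] F [-0.1  0.3 -1.2] open 0.0095 q [-13.4 -29.6 -39.8  35.6   9.2  -9.2]
rotvec [ 0.004 -0.002  0.002] shift now-axes cm [ 0.84 -0.07  0.85] target-axes [ 0.85 -0.07  0.84] tcp [ 0.5486 -0.0963  0.203 ]
```

Emit:
servo_tool:
  moves:
    - [[0,0,0,0.2,0,0.2,0.7],[0,0,0,0.2,0,0.2,0.7],[0,0,0,0.2,0,0.2,0.7],[0,0,0,0,0,0,0.7]]

```text
time: 15.95
ee_pos: [0.5486, -0.0954, 0.2054]
tcp_rot: [179.9, 44.9, 179.6]
wrist_force: [-0.5, 0.0, -1.3]
opening: 0.0094
```

```bash
python3 g2.py .5868 -.0967 .1648 -.011; python3 pic.py p23 110
```

```text
t 15.95 grasp [ 0.5867 -0.0956  0.1672] rot [179.9  44.9 179.6] F [-0.5  0.  -1.3] open 0.0094 q [-13.4 -29.5 -40.8  34.5   9.2  -9.2]
rotvec [ 0.004 -0.002  0.002] shift now-axes cm [ 0.17 -0.09  0.18] target-axes [ 0.17 -0.09  0.18] tcp [ 0.5486 -0.0963  0.203 ]
```

View pics/p23_s.png

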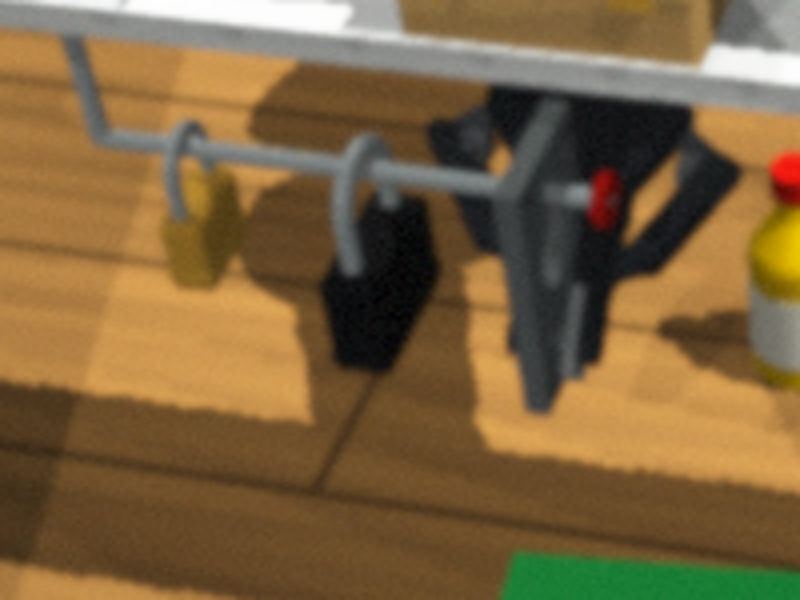

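Emit:
servo_tool:
  moves:
    - [[0,0,0,0.13,-0.2,0.13,0.7],[0,0,0,0,0,0,0.7],[0,0,0,0,0,0,1.3],[0,0,0,0,0,0,2.2],[0,0,0,0,0,0,3],[0,0,0,0,0,0,3],[0,0,0,0,0,0,3]]

```text
time: 16.58
ee_pos: [0.5492, -0.098, 0.2054]
tcp_rot: [180.0, 45.1, 179.6]
wrist_force: [0.4, -0.2, 0.1]
opening: 0.0299
```

```bash
python3 g2.py .5868 -.0967 .1648 -.011; python3 pic.py p24 110
```

```text
t 16.58 grasp [ 0.5875 -0.0982  0.1673] rot [180.   45.1 179.6] F [ 0.4 -0.2  0.1] open 0.0299 q [-13.7 -29.4 -40.8  34.3   9.4  -9.4]
rotvec [0.003 0.001 0.003] shift now-axes cm [0.21 0.17 0.13] target-axes [0.22 0.17 0.12] tcp [ 0.5486 -0.0963  0.203 ]
```

View pics/p24_s.png

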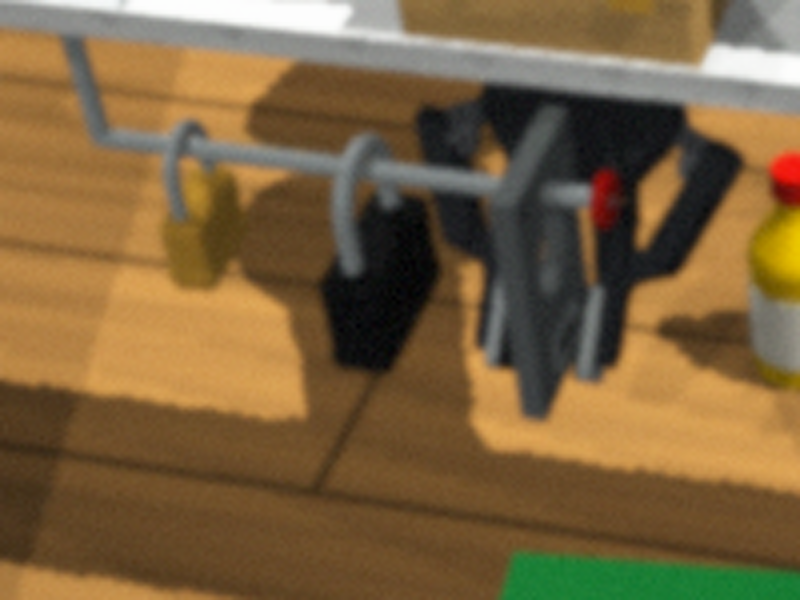

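Emit:
servo_tool:
  moves:
    - [[0,0,0,0,0,-0.8,3],[0,0,0,0,0,-1.2,3],[0,0,0,0,0,-2,3],[0,0,0,0,0,-2.5,3],[0,0,0,0,0,-2.5,3],[0,0,0,0,0,-1,3],[0,0,0,0,0,0,3],[0,0,0,0,0,0,3],[0,0,0,0,0,0,3],[0,0,0,0,0,0,3],[0,0,0,0,0,0,3],[0,0,0,0,0,0,3]]

```text
time: 17.63
ee_pos: [0.4735, -0.0967, 0.2788]
tcp_rot: [179.9, 44.9, 179.6]
wrist_force: [0.7, -0.6, 0.1]
opening: 0.0299
```

```bash
python3 g2.py .5868 -.0967 .1648 -.011; python3 pic.py p25 110
python3 - <<'E'
from h import *
import cv2
t=imaging.camera("top");cv2.imwrite("pics/p25_t.png",cv2.resize(t[130:230,340:540],None,fx=4,fy=4,interpolation=cv2.INTER_CUBIC))
E
```

```text
t 17.63 grasp [ 0.5116 -0.0968  0.2405] rot [179.9  44.9 179.6] F [ 0.7 -0.6  0.1] open 0.0299 q [-16.5 -41.6 -39.1  48.8  11.4 -11.6]
rotvec [ 0.004 -0.001  0.003] shift now-axes cm [ 0.03  0.07 10.67] target-axes [ 0.04  0.12 10.67] tcp [ 0.5486 -0.0963  0.203 ]
```

View pics/p25_s.png

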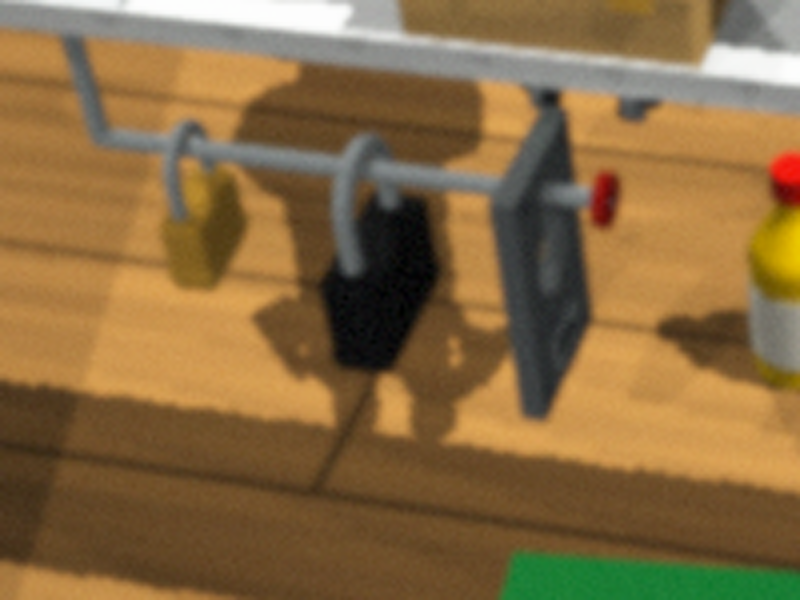

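View pics/p25_t.png

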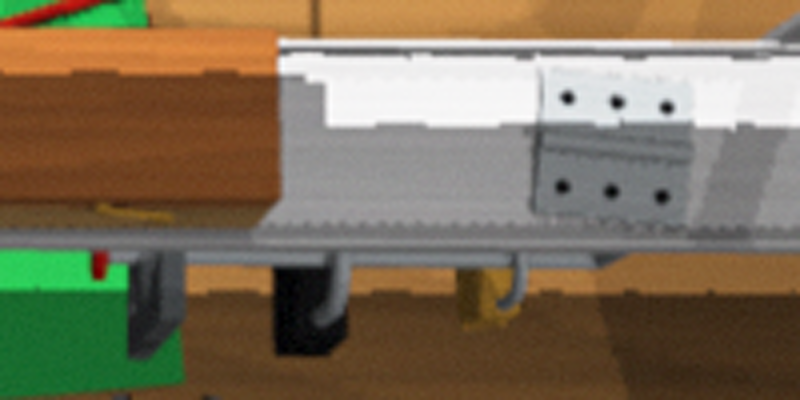

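View pics/p25_fs.png

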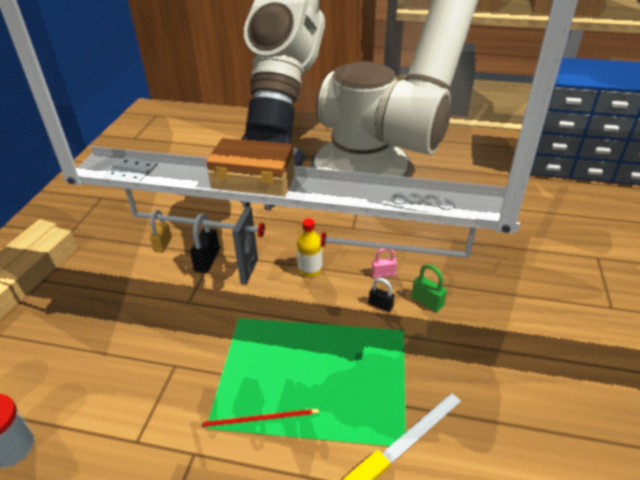

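```bash
python3 -c "
from workcell import bot
print(bot.job_done())"
```

```text
the job is handed in; nothing more can be done
None
```

I moved the black padlock and the grey latch plate from the left rail to the right rail, one after the other, and handed the job in at about 17.7 s of the 61 s allowed. The hand-in gave no verdict.

- **Padlock:** I raised it 16 mm to pass both heads. It now hangs about 105 mm from the drop leg.
- **Plate:** I raised it about 30 mm, and in the pictures the head passed through the middle of the round hole. I then lowered it onto the narrow end of its slot, about 177 mm from the leg.
- **Last checks:** The final pictures show both hanging freely and upright between the brass padlock and the head. The brass padlock, oil bottle, box and hinge look unmoved, and the gripper stood about 10 cm clear. The wrist readings I checked after each move call never exceeded about 4 N.
- **What disagreed:** My measurements put the rail at about 236 mm above the bench, against roughly 225 mm from the text. I used the measured height. The two cameras also differed by 2 to 3 mm sideways.
- **Not measured:** I judged the final resting heights from the pictures and the arm's readings, and did not triangulate them again.

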